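# Drain the rinsed stir bars

### The arm

A 6-joint arm with a two-finger parallel gripper is mounted at the origin on a cart in front of the work surface, level with it; the furniture and walls round the work are solid. World frame = base frame: x ahead of the robot, y to its left, z up, the work surface at z = 0. Lengths are in m, angles in degrees, forces in N, time in s.
With the tool pointing down it reaches from about 0.35 to 0.875 m from the base axis. Payload 4.2 kg.
Tool frame: the origin (TCP) lies on the centre line of the jaws, within the pads' length; the fingertips stand 25 mm ahead of it and the grasp point (between the pads) lies 6 mm ahead of it; z points along the fingers, y is the line along which they close (so a half turn about z gives the same grasp; the last joint's range is limited). The gripper opens to 87 mm and grips with 3 to 60 N. Pads are 19 mm wide; open, the fingers measure 117 mm over their backs; the gripper's body (75 mm by 190 mm) begins 51 mm behind the grasp point.
Start: joints at [80.134, 22.042, 0.453, 0, -68.411, -14.817], TCP at [0.261, 0.568, 0.248] pointing down, gripper open.
Joint ranges: [-179.83, 179.83], [-69.29, 118.12], [-61.27, 80.66], [-181.25, 117.63], [-171.15, -9.14], [-177.46, 177.46]. Speed limits (degrees/s): [159.86, 159.86, 180, 180, 180, 180].

### API

Orientations are given as a 3x3 rotation matrix whose columns are the frame's x, y, z axes.
In Python, from station import r gives the robot as it stands.
- The arm moves only by the tool move_arm, never from a script. Its argument "series" is a list of rows, each an object with "grip": the opening, from 0 (shut) to 1 (fully open); "xyz": the shift along the tool's x, y, z in mm, a list of three; "angular": the turn, a rotation vector about the tool's x, y, z in rad, a list of three. A call has 1 to 10 rows; each row is the pose to reach, as a shift and turn from the pose commanded when the call began, along the tool's axes at that moment; what a row does not reach only later rows make up. A row lasts 1/10 s, in which the tool goes at most 50 mm and 8.59 degrees, less where a joint would pass 70% of its speed; a pose out of reach is approached as far as the arm can. A call with a gripper value outside its range is refused whole. The fingers move at their own pace and stop on an object; the grip force is fixed at half the most. Time passes only in rows, so rows that repeat a pose let the fingers close. It gives the time, the measured TCP pose, the force, the opening and the grip force at its end, in the units of the state.
- r.sense(): the state, without advancing time (a new reading comes with each control period).
- r.capture(name): name is "scene" or "top"; returns a dict with "img" (384x512x3 uint8, red, green, blue), "camera_matrix" (3x3 intrinsics, pixels), "rvec" (rotation vector, rad) and "tvec" (3), from world to camera coordinates, as OpenCV has them. Camera axes: x right, y down, z forward; pixel columns grow to the right and rows downward; lengths in m; the calibration is good to about 2 mm. A picture is of the moment at which its call begins. There is no depth.
- r.finish_job(): hands the job in; it is judged then, once.
The state is a dict: "time_s": time; "joints": joint angles; "joint_velocities": joint speeds; "effort": joint torques, N m; "tcp_pos": TCP position; "ee_rot": TCP orientation; "wrist_force": force on the tool from outside, world axes, zero at the start; "moment": the same for the moment, N m; "gripper_width": opening from 0.0 (shut) to 1.0 (fully open); "gripper_force": force on a finger pad.
Only numpy, scipy, OpenCV 4.12 (cv2) and the standard library are available. Lean on these libraries where they do the work, as an engineer would, in place of code of your own. Each camera call takes 0.05 s, during which the arm holds its last target. There are 200 camera calls.

### The job

Take the flat cover off the steel rinse tray and lean it, let go, against the clear plastic box to dry, at a good slope with its lower edge on the bench. Then lift the tray by its upright black grip and tilt it until all three stir bars have slid into its slotted drain corner. Finish holding it in the air like that, slotted corner lowest and just above the mouth of the open white tub so it can drip in; do not set it down or let go, and leave the other things where they stand.

Things in the scene. Friction and masses are not known exactly. Their poses are not given: they have to be found in the camera images.
- tray_grip (a point): Centre of the tray's upright black grip above the middle of its right-hand (-y) end wall: 50 mm wide along the tray's x, 10 mm thick along its y (grip across this), from 40 to 78 mm above the tray's underside. This point is 60 mm above the underside and 76.5 mm from the tray's centre along -y. The wall's rim (36 mm high) runs below the grip.
- tray: Open rectangular stainless-steel rinse tray, 130 mm (its x) by 150 mm (its y) outside, 36 mm high, walls and floor 3 mm, 0.2 to 0.33 kg, loose. Origin under the centre of its floor; x away from the robot at yaw 0, y to the left, z up.
- drain_corner (a point): Inner floor corner of the tray at the slotted drain corner: the near left one, at x -62, y +72, z +3 mm in the tray's frame, told by the vertical 4 mm slots in both walls and a small drip nose outside. The other three corners are plain.
- far_left_foot (a point): Lower outer corner of the tray at x +65, y +75, z 0 mm in its frame.
- near_right_foot (a point): Lower outer corner of the tray at x -65, y -75, z 0 mm in its frame.
- cover: Flat sheet-steel cover plate lying loose on the tray's rim, 132 mm (its x) by 138 mm (its y), 3 mm thick, 0.13 kg; origin at the centre of its underside, z up out of the handle side. Four 5 mm tabs under it (at x +-55, y +-45 mm) sit loosely inside the tray's long walls.
- cover_handle (a point): Centre of the black bar handle on the cover's middle, 26 mm above the cover's underside: 56 mm long along the cover's x, 10 mm thick along its y (grip it across this), from 13 to 39 mm above the underside.
- cover_far_edge (a point): Middle of the cover's far edge (+x), 66 mm from its centre, on the underside.
- cover_near_edge (a point): Middle of the cover's near edge (-x), 66 mm from its centre, on the underside.
- cover_left_edge (a point): Middle of the cover's left edge (+y), 69 mm from its centre, on the underside.
- cover_right_edge (a point): Middle of the cover's right edge (-y), 69 mm from its centre, on the underside.
- box: Clear open plastic box holding a folded plastic bag, 98 mm (its x, away from the robot) by 158 mm (its y), 62 mm high, on the right; it does not move. Origin at the centre of its underside; the long front side faces -x.
- box_front_rim (a point): Middle of the box's front rim, 50 mm in front of the box's centre and 62 mm above the bench; the rim runs along the box's y.
- tub: Open thick-walled white tub, 62 mm across, 54 mm high, mouth about 46 mm wide, 0.15 kg, loose; it stands on the left with a glass beaker and a lidded white pot and may be at any of their three places. Origin at the centre of its underside.
- tub_rim (a point): Centre of the tub's mouth, 54 mm above the bench.
- beaker_mid (a point): Centre of the glass beaker (54 mm across, 70 mm high) with a little green in it, 35 mm up; leave it alone.
- pot_mid (a point): Centre of the lidded white pot (60 mm across, 74 mm high), 37 mm up; leave it alone.
- bar_1_mid (a point): Middle of white PTFE stir bar 1 of 3, 34 mm long along its y, 9 mm thick, 12 g; lies loose on the tray's floor under the cover and slides on steel with a friction of about 0.12 (it starts at a slope of some 7 degrees); it does not roll.
- bar_2_mid (a point): Middle of white PTFE stir bar 2 of 3, 34 mm long along its y, 9 mm thick, 12 g; lies loose on the tray's floor under the cover and slides on steel with a friction of about 0.12 (it starts at a slope of some 7 degrees); it does not roll.
- bar_3_mid (a point): Middle of white PTFE stir bar 3 of 3, 34 mm long along its y, 9 mm thick, 12 g; lies loose on the tray's floor under the cover and slides on steel with a friction of about 0.12 (it starts at a slope of some 7 degrees); it does not roll.
- beaker: The same beaker; origin at the centre of its underside.
- pot: The same lidded pot; origin at the centre of its underside.
There are look-alikes about, which are no part of the job. Leave any purple or yellow look-alike of the tray alone.

How it is judged:
By the outcome, as a careful person would: the job done as asked, in the order asked, and still so for the second after the job is handed in, while the arm keeps its last pose, push and grip.
It also fails if it takes over 64 s, if anything falls off the work surface, if the arm or the gripper's body presses on something with over 40 N, if the wrist force passes 120 N, or if a joint passes its speed limit or range.

## Working session

There is one attempt and no reset: what is moved stays moved. The work goes in short steps, Python scripts to look and compute and a tool call to move; the robot and the scene stay as the last step left them, time stands still between calls to the robot, and variables do not carry over. Pictures are saved under pics/ and viewed, at most 10 in all, crops included, and the job is handed in when it is done.

Besides the shell and the picture viewer there is one more tool, called after ">>>" in YAML: its name, and indented under it one key for each argument. move_arm: Moves the arm, as the interface text tells. Its arguments: {"type":"object","properties":{"series":{"type":"array"}},"required":["series"]}

```bash
ls; mkdir -p pics
cat > h.py <<'E'
import numpy as np, cv2
from station import r
def cap(n):
    c=r.capture(n); c['R']=cv2.Rodrigues(np.array(c['rvec'],float))[0]; c['t']=np.array(c['tvec'],float).ravel(); c['K']=np.array(c['camera_matrix'],float); return c
def ray(c,u,v,z):
    d=c['R'].T@np.linalg.inv(c['K'])@np.array([u,v,1.]); o=-c['R'].T@c['t']
    return o+d*(z-o[2])/d[2]
def proj(c,p):
    q=c['K']@(c['R']@np.array(p,float)+c['t']); return q[:2]/q[2]
def save(c,n): cv2.imwrite('pics/'+n,c['img'][:,:,::-1])
E
python3 - <<'E'
from h import *
for n in('scene','top'):
    c=cap(n); save(c,n+'0.png'); print(n,(-c['R'].T@c['t']).round(3)); np.save(n+'.npy',{k:c[k] for k in('img','R','t','K')},allow_pickle=True)
s=r.sense(); print(s['ee_rot'],s['tcp_pos'],s['gripper_width'])
a=cv2.imread('pics/scene0.png');b=cv2.imread('pics/top0.png')
E
```

```text
pics
scene [-0.187  1.142  1.401]
top [0.443 0.131 1.598]
[[ 9.08576845e-01 -4.17717103e-01 -7.33473609e-04]
 [-4.17717734e-01 -9.08574992e-01 -1.83792249e-03]
 [ 1.01315877e-04  1.97627875e-03 -9.99998042e-01]] [0.26078538 0.56744001 0.24657372] 0.9962639451563075
```

View pics/scene0.png

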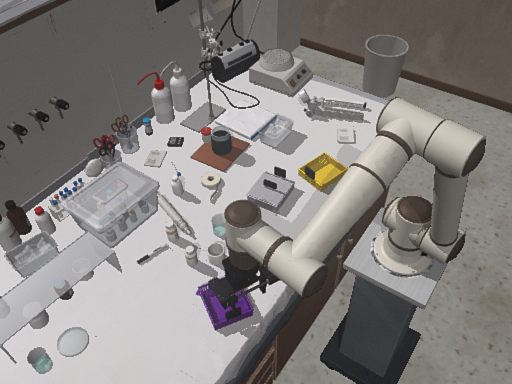

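View pics/top0.png

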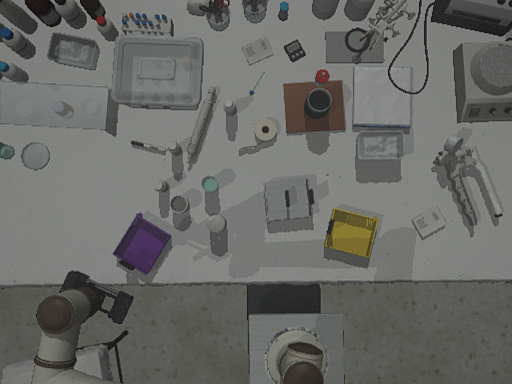

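The scene view has the steel tray at about (270,188) and the box at (275,130). In the top view the tray is at (288,198), its grip at (311,197), the box at (380,146) and the beaker at (210,186). I'll zoom in on that area.

Run:
```python
import cv2
b=cv2.imread('pics/top0.png')[115:265,140:420]
a=cv2.imread('pics/scene0.png')[100:280,160:320]
cv2.imwrite('pics/topc.png',cv2.resize(b,(784,420),interpolation=cv2.INTER_CUBIC))
cv2.imwrite('pics/scc.png',cv2.resize(a,(533,600),interpolation=cv2.INTER_CUBIC))
```

```text
(no output)
```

View pics/topc.png

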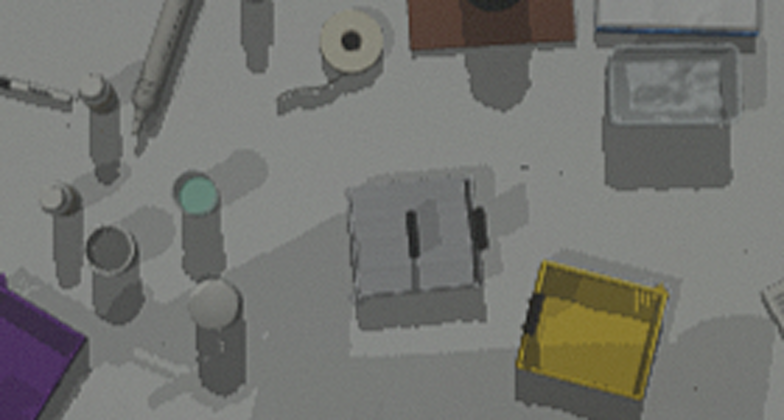

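View pics/scc.png

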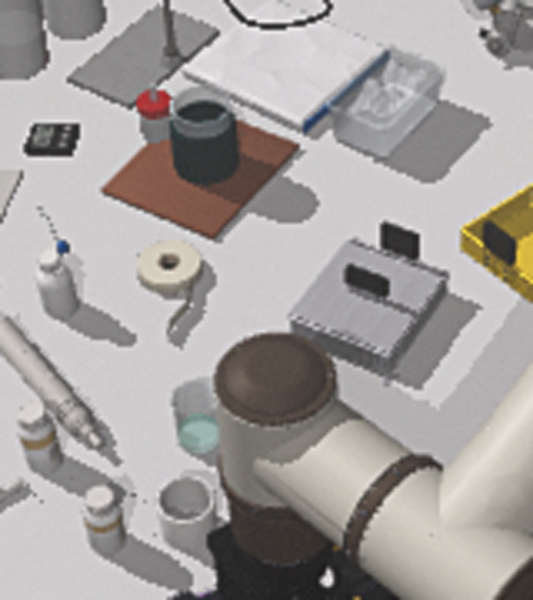

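Run:
```python
from h import *
c=np.load('top.npy',allow_pickle=True).item(); s=np.load('scene.npy',allow_pickle=True).item()
def T(u,v,z,n,): 
    p=ray(c,140+u/2.8,115+v/2.8,z); print(n,p.round(4)); return p
pts=[T(350,190,.039,'FL'),T(466,180,.039,'FR'),T(478,287,.039,'NR'),T(358,297,.039,'NL')]
print('cov ctr',np.mean(pts,0)); 
T(413,233,.075,'handle');T(410,211,.075,'h far');T(415,256,.075,'h near')
T(480,229,.078,'grip');T(477,209,.078,'g far');T(484,248,.078,'g near')
T(111,248,.054,'tub');T(197,194,.02,'beaker');T(216,303,.074,'pot')
for u,v,n in((608,122,'boxNL'),(730,122,'NR'),(738,48,'FR'),(614,48,'FL')):T(u,v,.062,n)
# dark contour of handle & grip (subpixel)
g=cv2.cvtColor(c['img'],cv2.COLOR_RGB2GRAY); m=(g<50).astype(np.uint8); m[:,:270]=0;m[:,325:]=0;m[:180]=0;m[225:]=0
n,l,st,ce=cv2.connectedComponentsWithStats(m)
for i in range(1,n):
  if st[i][4]>5:
    print(st[i],ce[i], ray(c,*ce[i],.075).round(4))
def S(u,v,z,n): print(n,ray(s,160+u/3.333,100+v/3.333,z).round(4))
S(367,266,.075,'handle s');S(400,227,.078,'grip s');S(188,495,.054,'tub s')
```

```text
FL [0.5967 0.0993 0.039 ]
FR [ 0.6072 -0.0405  0.039 ]
NR [ 0.4784 -0.0525  0.039 ]
NL [0.468  0.0913 0.039 ]
cov ctr [0.53754432 0.0243753  0.039     ]
handle [0.5416 0.0267 0.075 ]
h far [0.5676 0.0299 0.075 ]
h near [0.5146 0.0248 0.075 ]
grip [ 0.5453 -0.0515  0.078 ]
g far [ 0.5688 -0.0485  0.078 ]
g near [ 0.523  -0.0558  0.078 ]
tub [0.5291 0.3844 0.054 ]
beaker [0.5957 0.2853 0.02  ]
pot [0.4622 0.2583 0.074 ]
boxNL [ 0.6722 -0.2081  0.062 ]
NR [ 0.6706 -0.3531  0.062 ]
FR [ 0.7596 -0.3655  0.062 ]
FL [ 0.7612 -0.2176  0.062 ]
[285 191   4  16  41] [286.7804878  198.63414634] [0.5403 0.0291 0.075 ]
[308 190   6  14  49] [310.65306122 196.73469388] [ 0.5457 -0.0494  0.075 ]
handle s [0.5442 0.0167 0.075 ]
grip s [ 0.5459 -0.057   0.078 ]
tub s [0.5257 0.383  0.054 ]
```

```bash
cat >> h.py <<'E'
from scipy.spatial.transform import Rotation as Ro
def go(pos,R,start=None):
    "shift mm (tool axes) and rotvec from the present pose (or start) to the target"
    if start is None: s=r.sense(); p0,R0=np.array(s['tcp_pos']),np.array(s['ee_rot'])
    else: p0,R0=start
    R=np.array(R)
    print('xyz',(1000*R0.T@(np.array(pos)-p0)).round(1),'ang',Ro.from_matrix(R0.T@R).as_rotvec().round(4))
    return np.array(pos,float),R
def down(yaw): # tool down, tool x at yaw deg
    return Ro.from_euler('z',yaw,degrees=True).as_matrix()@np.diag([1,-1,-1.])
E
python3 - <<'E'
from h import *
go([.540,.0255,.15],down(4.5))
for n,sl in(('top',(115,170,345,415)),('scene',(105,160,250,305))):
    im=np.load(n+'.npy',allow_pickle=True).item()['img'][sl[0]:sl[1],sl[2]:sl[3],::-1]
    im=cv2.resize(im,(400,314 if n=='top' else 400),interpolation=cv2.INTER_CUBIC)
    im=cv2.convertScaleAbs(im,alpha=1.4); print(im.shape)
    o=im if n=='top' else np.hstack([cv2.copyMakeBorder(o,0,86,0,0,cv2.BORDER_CONSTANT),im])
cv2.imwrite('pics/box.png',o)
E
```

```text
xyz [480.1 375.6  97.4] ang [ 2.000e-03  4.000e-04 -5.095e-01]
(314, 400, 3)
(400, 400, 3)
```

View pics/box.png

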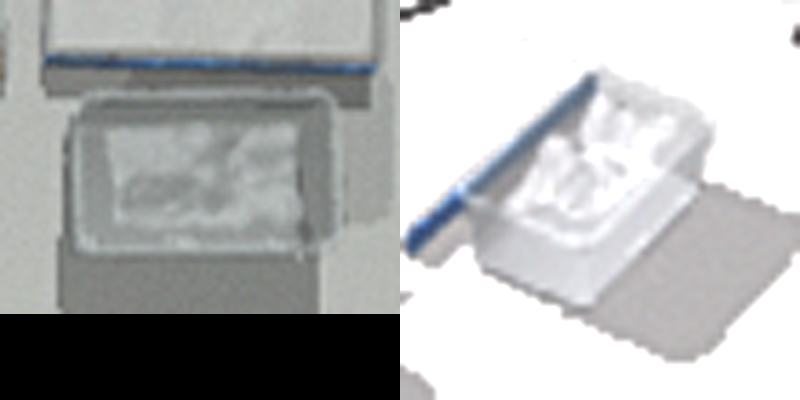

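The crop shows the front rim in the top view running from about (77,250) to (340,244), almost parallel to world y. The rim is nearly square to x, and the far rim is at row 91.

>>> move_arm:
  series:
    - {"grip": 0.6, "xyz": [480, 376, 97], "angular": [0.002, 0, -0.51]}
    - {"grip": 0.6, "xyz": [480, 376, 97], "angular": [0.002, 0, -0.51]}
    - {"grip": 0.6, "xyz": [480, 376, 97], "angular": [0.002, 0, -0.51]}
    - {"grip": 0.6, "xyz": [480, 376, 97], "angular": [0.002, 0, -0.51]}
    - {"grip": 0.6, "xyz": [480, 376, 97], "angular": [0.002, 0, -0.51]}
    - {"grip": 0.6, "xyz": [480, 376, 97], "angular": [0.002, 0, -0.51]}
    - {"grip": 0.6, "xyz": [480, 376, 97], "angular": [0.002, 0, -0.51]}
    - {"grip": 0.6, "xyz": [480, 376, 97], "angular": [0.002, 0, -0.51]}
    - {"grip": 0.6, "xyz": [480, 376, 97], "angular": [0.002, 0, -0.51]}
    - {"grip": 0.6, "xyz": [480, 376, 97], "angular": [0.002, 0, -0.51]}

```text
time_s: 1.1
tcp_pos: [0.4874, 0.127, 0.1686]
ee_rot: [[0.997, 0.079, 0.0], [0.079, -0.997, 0.002], [0.0, -0.002, -1.0]]
wrist_force: [0.5, 1.0, 0.7]
gripper_width: 0.597
gripper_force: 0.0
```

Run:
```python
from h import *
c=np.load('top.npy',allow_pickle=True).item()
f=lambda u,v:ray(c,345+u/5.714,115+v/5.714,.062).round(4)
for q in((77,250),(340,243),(333,90),(80,92),(190,248)):print(f(*q))
go([.540,.0255,.071],down(4.5)); print(r.sense()['tcp_pos'],r.sense()['wrist_force'])
```

```text
[ 0.6716 -0.2125  0.062 ]
[ 0.674  -0.3659  0.062 ]
[ 0.7643 -0.3647  0.062 ]
[ 0.7648 -0.2167  0.062 ]
[ 0.672  -0.2784  0.062 ]
xyz [ 44.4 105.5  97.4] ang [-0.0019 -0.0003  0.001 ]
[0.48735938 0.12695681 0.1686138 ] [0.52486102 0.96072768 0.6529198 ]
```

>>> move_arm:
  series:
    - {"grip": 0.6, "xyz": [44, 105, 40], "angular": [-0.002, 0, 0]}
    - {"grip": 0.6, "xyz": [44, 105, 40], "angular": [-0.002, 0, 0]}
    - {"grip": 0.6, "xyz": [44, 105, 40], "angular": [-0.002, 0, 0]}
    - {"grip": 0.6, "xyz": [44, 105, 60], "angular": [-0.002, 0, 0]}
    - {"grip": 0.6, "xyz": [44, 105, 80], "angular": [-0.002, 0, 0]}
    - {"grip": 0.6, "xyz": [44, 105, 97], "angular": [-0.002, 0, 0]}
    - {"grip": 0.6, "xyz": [44, 105, 97], "angular": [-0.002, 0, 0]}

```text
time_s: 1.8
tcp_pos: [0.5372, 0.0271, 0.0692]
ee_rot: [[0.997, 0.078, -0.006], [0.078, -0.997, -0.002], [-0.006, 0.001, -1.0]]
wrist_force: [-0.5, 0.0, 0.4]
gripper_width: 0.604
gripper_force: 0.0
```

>>> move_arm:
  series:
    - {"grip": 0.0, "xyz": [0, 0, 0], "angular": [0, 0, 0]}
    - {"grip": 0.0, "xyz": [0, 0, 0], "angular": [0, 0, 0]}
    - {"grip": 0.0, "xyz": [0, 0, 0], "angular": [0, 0, 0]}
    - {"grip": 0.0, "xyz": [0, 0, 0], "angular": [0, 0, 0]}
    - {"grip": 0.0, "xyz": [0, 0, 0], "angular": [0, 0, 0]}
    - {"grip": 0.0, "xyz": [0, 0, 0], "angular": [0, 0, 0]}
    - {"grip": 0.0, "xyz": [0, 0, 0], "angular": [0, 0, 0]}

```text
time_s: 2.5
tcp_pos: [0.5393, 0.0278, 0.0721]
ee_rot: [[0.997, 0.079, 0.001], [0.079, -0.997, -0.0], [0.001, 0.0, -1.0]]
wrist_force: [0.1, 0.3, 1.5]
gripper_width: 0.112
gripper_force: 30.0
```

>>> move_arm:
  series:
    - {"grip": 0.0, "xyz": [0, 0, -20], "angular": [0, 0, 0]}
    - {"grip": 0.0, "xyz": [0, 0, -50], "angular": [0, 0, 0]}
    - {"grip": 0.0, "xyz": [0, 0, -90], "angular": [0, 0, 0]}
    - {"grip": 0.0, "xyz": [0, 0, -110], "angular": [0, 0, 0]}
    - {"grip": 0.0, "xyz": [0, 0, -110], "angular": [0, 0, 0]}

```text
time_s: 3.0
tcp_pos: [0.5409, 0.0284, 0.185]
ee_rot: [[0.997, 0.079, 0.007], [0.079, -0.997, 0.002], [0.008, -0.001, -1.0]]
wrist_force: [0.3, -0.3, -0.7]
gripper_width: 0.113
gripper_force: 30.0
```

Run:
```python
from h import *
th=np.radians(60)
R=Ro.from_euler('z',0.8,degrees=True).as_matrix()@np.array([[np.cos(th),0,np.sin(th)],[0,-1,0],[np.sin(th),0,-np.cos(th)]])
lo=np.array([.668-.062/np.tan(th),-.289,0]); 
P=lo+.066*R[:,0]-.036*R[:,2]; print(P); s=go(P+[-.03,0,.12],R); go(P+[-.012,0,.012],R,s); print(R)
c=cap('top'); save(c,'lift.png')
cv2.imwrite('pics/liftc.png',cv2.resize(c['img'][150:260,230:340,::-1],(600,600),interpolation=cv2.INTER_CUBIC))
```

```text
[ 0.63402719 -0.28897455  0.07515768]
xyz [ 37.8 321.3 -10.3] ang [-0.0358  1.0392  0.0586]
xyz [-84.5   0.3  69.6] ang [0. 0. 0.]
[[ 0.49995126  0.01396218  0.86594099]
 [ 0.00698109 -0.99990252  0.0120916 ]
 [ 0.8660254   0.         -0.5       ]]
```

View pics/lift.png

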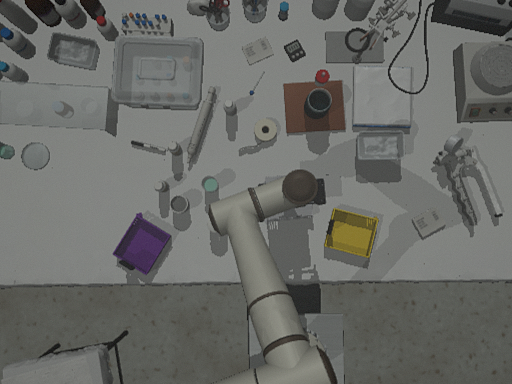

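The arm hides the cover here, but the 0.113 opening and 30 N grip show it's held. The tray site (290,200) looks undisturbed, so I'll carry and pitch.

>>> move_arm:
  series:
    - {"grip": 0.0, "xyz": [38, 321, -15], "angular": [-0.036, 1.039, 0.059]}
    - {"grip": 0.0, "xyz": [38, 321, -15], "angular": [-0.036, 1.039, 0.059]}
    - {"grip": 0.0, "xyz": [38, 321, -15], "angular": [-0.036, 1.039, 0.059]}
    - {"grip": 0.0, "xyz": [38, 321, -15], "angular": [-0.036, 1.039, 0.059]}
    - {"grip": 0.0, "xyz": [38, 321, -15], "angular": [-0.036, 1.039, 0.059]}
    - {"grip": 0.0, "xyz": [38, 321, -15], "angular": [-0.036, 1.039, 0.059]}
    - {"grip": 0.0, "xyz": [38, 321, -15], "angular": [-0.036, 1.039, 0.059]}
    - {"grip": 0.0, "xyz": [38, 321, -15], "angular": [-0.036, 1.039, 0.059]}
    - {"grip": 0.0, "xyz": [38, 321, -15], "angular": [-0.036, 1.039, 0.059]}
    - {"grip": 0.0, "xyz": [38, 321, -15], "angular": [-0.036, 1.039, 0.059]}

```text
time_s: 4.05
tcp_pos: [0.601, -0.2819, 0.1969]
ee_rot: [[0.588, 0.017, 0.809], [-0.004, -1.0, 0.023], [0.809, -0.017, -0.588]]
wrist_force: [-1.8, 1.2, -2.6]
gripper_width: 0.105
gripper_force: 30.0
```

Run:
```python
from h import *
th=np.radians(60)
R=Ro.from_euler('z',0.8,degrees=True).as_matrix()@np.array([[np.cos(th),0,np.sin(th)],[0,-1,0],[np.sin(th),0,-np.cos(th)]])
P=np.array([ 0.634,-.289,.0752]); go(P+[-.012,0,.012],R); print(r.sense()['joints'])
c=cap('scene'); cv2.imwrite('pics/s1.png',cv2.resize(c['img'][80:240,200:400,::-1],(750,600),interpolation=cv2.INTER_CUBIC))
```

```text
xyz [-76.3   9.3  81.3] ang [-0.0115  0.1047 -0.0126]
[-30.34303433  17.84848179 -11.56232236 -67.80384896 -27.59028775
 174.25407948]
```

View pics/s1.png

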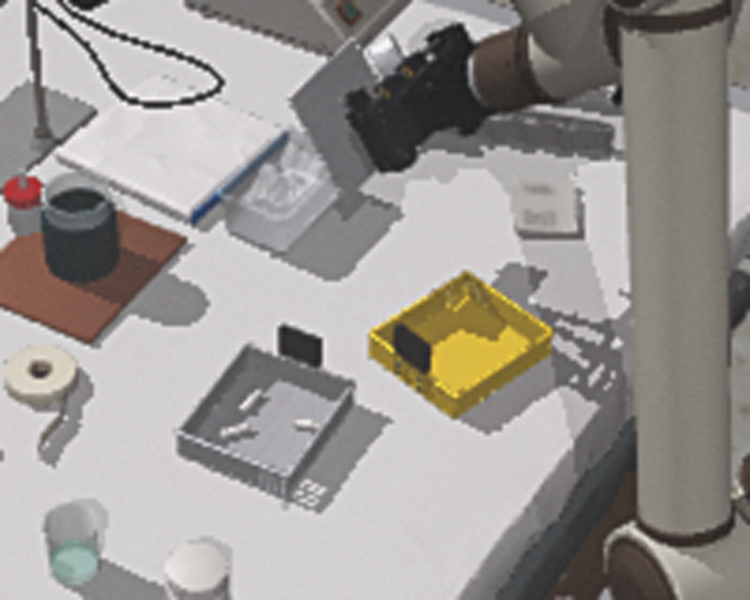

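The cover is held, pitched about 54° in front of the box. The tray stays open at (265,420) with three bars on its floor near (250,395), (237,432) and (303,425), and its slots at (300,490).

>>> move_arm:
  series:
    - {"grip": 0.0, "xyz": [-30, 9, 32], "angular": [-0.012, 0.105, -0.013]}
    - {"grip": 0.0, "xyz": [-60, 9, 64], "angular": [-0.012, 0.105, -0.013]}
    - {"grip": 0.0, "xyz": [-70, 9, 74], "angular": [-0.012, 0.105, -0.013]}
    - {"grip": 0.0, "xyz": [-70, 9, 74], "angular": [-0.012, 0.105, -0.013]}

```text
time_s: 4.5
tcp_pos: [0.6532, -0.2888, 0.1721]
ee_rot: [[0.573, 0.002, 0.82], [-0.014, -1.0, 0.012], [0.82, -0.018, -0.573]]
wrist_force: [0.7, 0.2, -0.7]
gripper_width: 0.112
gripper_force: 30.0
```

Run:
```python
from h import *
s=r.sense();print(s['joints'],s['tcp_pos'])
R0=np.array(s['ee_rot']);lo=np.array(s['tcp_pos'])-.066*R0[:,0]+.036*R0[:,2];print('lower edge',lo,'slope',np.degrees(np.arcsin(R0[2,0])))
print('plane x at rim z', lo+R0[:,0]*(.062-lo[2])/R0[2,0]); print(R0.T@[0,0,-1],R0.T@[1,0,0])
```

```text
[-29.18653655  23.50359507  -7.04007995 -72.11574416 -25.52574155
 177.37274272] [ 0.65316441 -0.28883833  0.17214602]
lower edge [ 0.64487948 -0.28751569  0.09743584] slope 55.051400067339515
plane x at rim z [ 0.62012135 -0.28692824  0.062     ]
[-0.81966627  0.01791304  0.5725612 ] [0.57268016 0.00191501 0.81977666]
```

Joint 6 is at its limit. The grasp works the same half a turn round, so I'll spin the cover 180° in the air to free the wrist.

>>> move_arm:
  series:
    - {"grip": 0.0, "xyz": [15, 0, -55], "angular": [0, 0, 0]}
    - {"grip": 0.0, "xyz": [15, 0, -55], "angular": [0, 0, -0.15]}
    - {"grip": 0.0, "xyz": [15, 0, -55], "angular": [0, 0, -0.3]}
    - {"grip": 0.0, "xyz": [15, 0, -55], "angular": [0, 0, -0.45]}
    - {"grip": 0.0, "xyz": [15, 0, -55], "angular": [0, 0, -0.6]}
    - {"grip": 0.0, "xyz": [15, 0, -55], "angular": [0, 0, -0.75]}
    - {"grip": 0.0, "xyz": [15, 0, -55], "angular": [0, 0, -0.9]}
    - {"grip": 0.0, "xyz": [15, 0, -55], "angular": [0, 0, -1.05]}
    - {"grip": 0.0, "xyz": [15, 0, -55], "angular": [0, 0, -1.2]}
    - {"grip": 0.0, "xyz": [15, 0, -55], "angular": [0, 0, -1.3]}

```text
time_s: 5.5
tcp_pos: [0.6307, -0.2635, 0.2573]
ee_rot: [[0.347, 0.579, 0.738], [0.903, -0.419, -0.096], [0.254, 0.7, -0.668]]
wrist_force: [-0.6, -0.2, -1.5]
gripper_width: 0.114
gripper_force: 30.0
```

```bash
cat >> h.py <<'E'
th=np.radians(60)
RC=Ro.from_euler('z',0.8,degrees=True).as_matrix()@np.array([[-np.cos(th),0,np.sin(th)],[0,1,0],[-np.sin(th),0,-np.cos(th)]])
E
python3 - <<'E'
from h import *
s=r.sense();print(s['joints'],s['tcp_pos'])
P=np.array([ 0.634,-.289,.0752]);go(P+[-.03,0,.12],RC)
E
```

```text
[-10.67080162  13.18642803 -19.84817818 -15.33447907  -9.2318186
 177.37724794] [ 0.63071833 -0.2635139   0.25727715]
xyz [-48.  -48.2  24.2] ang [-0.2808 -0.0284 -1.9927]
```

>>> move_arm:
  series:
    - {"grip": 0.0, "xyz": [0, 0, 0], "angular": [0, 0, 0.15]}
    - {"grip": 0.0, "xyz": [0, 0, 0], "angular": [0, 0, 0.3]}
    - {"grip": 0.0, "xyz": [0, 0, 0], "angular": [0, 0, 0.45]}
    - {"grip": 0.0, "xyz": [0, 0, 0], "angular": [0, 0, 0.6]}
    - {"grip": 0.0, "xyz": [0, 0, 0], "angular": [0, 0, 0.75]}
    - {"grip": 0.0, "xyz": [0, 0, 0], "angular": [0, 0, 0.9]}
    - {"grip": 0.0, "xyz": [0, 0, 0], "angular": [0, 0, 1.05]}
    - {"grip": 0.0, "xyz": [0, 0, 0], "angular": [0, 0, 1.2]}
    - {"grip": 0.0, "xyz": [0, 0, 0], "angular": [0, 0, 1.3]}
    - {"grip": 0.0, "xyz": [0, 0, 0], "angular": [0, 0, 1.4]}

```text
time_s: 6.5
tcp_pos: [0.6306, -0.2639, 0.2573]
ee_rot: [[0.626, -0.25, 0.739], [-0.269, -0.958, -0.096], [0.732, -0.138, -0.667]]
wrist_force: [-0.4, 0.2, -0.9]
gripper_width: 0.113
gripper_force: 30.0
```

Run:
```python
from h import *
s=r.sense();print(s['joints'],s['tcp_pos'])
P=np.array([ 0.634,-.289,.0752]);go(P+[-.03,0,.12],RC)
R2=RC@Ro.from_euler('z',-90,degrees=True).as_matrix();go(P+[-.03,0,.16],R2)
```

```text
[-10.73962981  13.18817505 -19.7769816  -15.606638    -9.24842635
  96.9276294 ] [ 0.6306248  -0.26387523  0.25730406]
xyz [-55.4  39.3  24.2] ang [ 0.2809 -0.1952  2.8516]
xyz [-26.1  33.8  -2.5] ang [0.25   0.045  1.2929]
```

>>> move_arm:
  series:
    - {"grip": 0.0, "xyz": [-26, 34, -2], "angular": [0.03, 0.005, 0.15]}
    - {"grip": 0.0, "xyz": [-26, 34, -2], "angular": [0.06, 0.01, 0.29]}
    - {"grip": 0.0, "xyz": [-26, 34, -2], "angular": [0.09, 0.015, 0.43]}
    - {"grip": 0.0, "xyz": [-26, 34, -2], "angular": [0.12, 0.02, 0.57]}
    - {"grip": 0.0, "xyz": [-26, 34, -2], "angular": [0.14, 0.025, 0.71]}
    - {"grip": 0.0, "xyz": [-26, 34, -2], "angular": [0.16, 0.03, 0.85]}
    - {"grip": 0.0, "xyz": [-26, 34, -2], "angular": [0.19, 0.035, 1.0]}
    - {"grip": 0.0, "xyz": [-26, 34, -2], "angular": [0.22, 0.04, 1.14]}
    - {"grip": 0.0, "xyz": [-26, 34, -2], "angular": [0.25, 0.045, 1.29]}
    - {"grip": 0.0, "xyz": [-26, 34, -2], "angular": [0.25, 0.045, 1.293]}

```text
time_s: 7.5
tcp_pos: [0.604, -0.2903, 0.2344]
ee_rot: [[0.014, -0.5, 0.866], [-1.0, -0.008, 0.011], [0.001, -0.866, -0.5]]
wrist_force: [-0.4, -1.2, -0.9]
gripper_width: 0.108
gripper_force: 30.0
```

Run:
```python
from h import *
s=r.sense();print(s['joints'],s['tcp_pos'])
P=np.array([ 0.634,-.289,.0752]);go(P+[-.03,0,.12],RC)
```

```text
[-34.27457558  16.05470893 -10.72963734 -75.64556473 -30.86692616
  92.78893621] [ 0.60396881 -0.29025719  0.23435866]
xyz [-1.3 33.9 19.6] ang [-2.0000e-04 -8.0000e-04  1.5715e+00]
```

Good. Now another +90°.

>>> move_arm:
  series:
    - {"grip": 0.0, "xyz": [0, 0, 0], "angular": [0, 0, 0.15]}
    - {"grip": 0.0, "xyz": [0, 0, 0], "angular": [0, 0, 0.3]}
    - {"grip": 0.0, "xyz": [0, 0, 0], "angular": [0, 0, 0.45]}
    - {"grip": 0.0, "xyz": [0, 0, 0], "angular": [0, 0, 0.6]}
    - {"grip": 0.0, "xyz": [0, 0, 0], "angular": [0, 0, 0.75]}
    - {"grip": 0.0, "xyz": [0, 0, 0], "angular": [0, 0, 0.9]}
    - {"grip": 0.0, "xyz": [0, 10, 5], "angular": [0, 0, 1.05]}
    - {"grip": 0.0, "xyz": [0, 20, 10], "angular": [0, 0, 1.2]}
    - {"grip": 0.0, "xyz": [-1, 34, 20], "angular": [0, 0, 1.35]}
    - {"grip": 0.0, "xyz": [-1, 34, 20], "angular": [0, 0, 1.5]}

```text
time_s: 8.5
tcp_pos: [0.604, -0.2888, 0.1927]
ee_rot: [[-0.501, -0.049, 0.864], [-0.075, 0.997, 0.013], [-0.862, -0.058, -0.503]]
wrist_force: [-0.1, -0.7, -1.5]
gripper_width: 0.112
gripper_force: 30.0
```

Run:
```python
from h import *
s=r.sense();print(s['joints'],s['tcp_pos'])
P=np.array([ 0.634,-.289,.0752]);go(P+[-.010,0,.010],RC)
```

```text
[-36.64586666  19.69733486 -12.30180422 -83.09587785 -31.99447686
  16.85864018] [ 0.60402356 -0.28875976  0.19269885]
xyz [82.7  5.  71.4] ang [ 0.001  -0.0039  0.0679]
```

>>> move_arm:
  series:
    - {"grip": 0.0, "xyz": [25, 5, 21], "angular": [0, 0, 0.068]}
    - {"grip": 0.0, "xyz": [50, 5, 43], "angular": [0, 0, 0.068]}
    - {"grip": 0.0, "xyz": [70, 5, 60], "angular": [0, 0, 0.068]}
    - {"grip": 0.0, "xyz": [83, 5, 71], "angular": [0, 0, 0.068]}
    - {"grip": 0.0, "xyz": [83, 5, 71], "angular": [0, 0, 0.068]}
    - {"grip": 0.0, "xyz": [83, 5, 71], "angular": [0, 0, 0.068]}

```text
time_s: 9.1
tcp_pos: [0.6252, -0.2904, 0.0885]
ee_rot: [[-0.499, -0.018, 0.866], [-0.015, 1.0, 0.012], [-0.866, -0.007, -0.5]]
wrist_force: [-0.1, -0.1, -1.9]
gripper_width: 0.114
gripper_force: 30.0
```

Run:
```python
from h import *
s=r.sense();print(s['joints'],s['tcp_pos'],s['wrist_force'])
R0=np.array(s['ee_rot']);lo=np.array(s['tcp_pos'])+.066*R0[:,0]+.036*R0[:,2];print('lower edge',lo)
P=np.array([ 0.634,-.289,.0752]);go(P,RC); go(np.array(s['tcp_pos'])-[0,0,lo[2]],RC)
c=cap('scene'); cv2.imwrite('pics/s2.png',cv2.resize(c['img'][90:190,230:355,::-1],(750,600),interpolation=cv2.INTER_CUBIC))
```

```text
[ -41.1974719    31.83814427  -13.82861425 -100.87902044  -36.16293791
   38.04090348] [ 0.62521202 -0.29043842  0.08849844] [-0.05173162 -0.05404412 -1.91050587]
lower edge [ 0.62342713 -0.29096713  0.01334171]
xyz [ 7.1  1.4 14.3] ang [-0.0002  0.0004  0.0076]
xyz [11.6  0.1  6.7] ang [-0.0002  0.0004  0.0076]
```

View pics/s2.png

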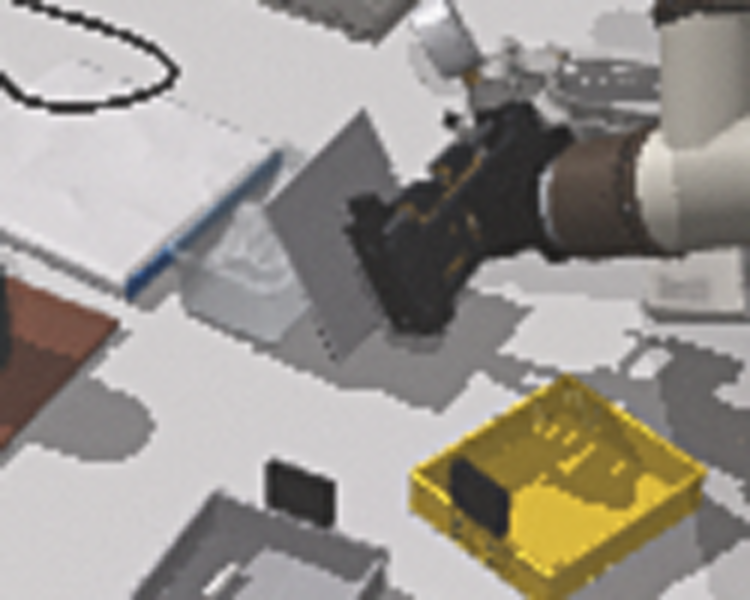

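The cover hangs square in front of the box, its lower-left corner at about (338,358), with nothing pressed. I'll lower it to the bench.

>>> move_arm:
  series:
    - {"grip": 0.0, "xyz": [6, 0, 3.5], "angular": [0, 0, 0.008]}
    - {"grip": 0.0, "xyz": [9, 0, 5.2], "angular": [0, 0, 0.008]}
    - {"grip": 0.0, "xyz": [10.5, 0, 6], "angular": [0, 0, 0.008]}
    - {"grip": 0.0, "xyz": [11.6, 0, 6.7], "angular": [0, 0, 0.008]}
    - {"grip": 0.0, "xyz": [11.6, 0, 6.7], "angular": [0, 0, 0.008]}

```text
time_s: 9.65
tcp_pos: [0.6254, -0.2911, 0.0762]
ee_rot: [[-0.497, -0.012, 0.868], [-0.005, 1.0, 0.011], [-0.868, 0.001, -0.497]]
wrist_force: [-2.7, 1.3, 2.7]
gripper_width: 0.116
gripper_force: 30.0
```

>>> move_arm:
  series:
    - {"grip": 0.0, "xyz": [-2.4, 0, 2.1], "angular": [0, 0, 0]}
    - {"grip": 0.0, "xyz": [-4, 0, 5], "angular": [0, 0, 0]}
    - {"grip": 0.0, "xyz": [-4, 0, 5], "angular": [0, 0, 0]}

```text
time_s: 9.95
tcp_pos: [0.6321, -0.2912, 0.0763]
ee_rot: [[-0.498, -0.012, 0.867], [-0.005, 1.0, 0.01], [-0.867, 0.001, -0.498]]
wrist_force: [0.4, -1.3, 1.2]
gripper_width: 0.115
gripper_force: 30.0
```

>>> move_arm:
  series:
    - {"grip": 0.0, "xyz": [-1, 0, 1.7], "angular": [0, 0, 0]}
    - {"grip": 0.0, "xyz": [-2, 0, 3.5], "angular": [0, 0, 0]}
    - {"grip": 0.0, "xyz": [-2, 0, 3.5], "angular": [0, 0, 0]}

```text
time_s: 10.25
tcp_pos: [0.634, -0.2911, 0.0762]
ee_rot: [[-0.5, -0.012, 0.866], [-0.006, 1.0, 0.011], [-0.866, 0.001, -0.5]]
wrist_force: [-11.0, -0.2, 6.2]
gripper_width: 0.112
gripper_force: 30.0
```

The rim contact is where I predicted it. Releasing and backing off along the tool axis.

>>> move_arm:
  series:
    - {"grip": 0.0, "xyz": [1, 0, -0.7], "angular": [0, 0, 0]}
    - {"grip": 0.5, "xyz": [1, 0, -0.7], "angular": [0, 0, 0]}
    - {"grip": 0.5, "xyz": [1, 0, -0.7], "angular": [0, 0, 0]}
    - {"grip": 0.5, "xyz": [1, 0, -0.7], "angular": [0, 0, 0]}
    - {"grip": 0.5, "xyz": [1, 0, -10], "angular": [0, 0, 0]}
    - {"grip": 0.5, "xyz": [0, 0, -30], "angular": [0, 0, 0]}
    - {"grip": 0.5, "xyz": [0, 0, -70], "angular": [0, 0, 0]}
    - {"grip": 0.5, "xyz": [-30, 0, -110], "angular": [0, 0, 0]}
    - {"grip": 0.5, "xyz": [-60, 0, -130], "angular": [0, 0, 0]}
    - {"grip": 0.5, "xyz": [-60, 0, -130], "angular": [0, 0, 0]}

```text
time_s: 11.25
tcp_pos: [0.5539, -0.2929, 0.2008]
ee_rot: [[-0.491, -0.013, 0.871], [-0.013, 1.0, 0.007], [-0.871, -0.008, -0.491]]
wrist_force: [1.3, -0.3, 0.6]
gripper_width: 0.501
gripper_force: 0.0
```

Run:
```python
from h import *
s=r.sense();print(s['joints'],s['tcp_pos'])
c=cap('scene'); a=cv2.resize(c['img'][100:220,225:345,::-1],(600,600),interpolation=cv2.INTER_CUBIC); cv2.imwrite('pics/s3.png',a)
go([.5453,-.0515,.17],down(4.5)); go([.5453,-.0515,.17],down(184.5))
```

```text
[-41.58021039  16.45649515 -16.62562562 -84.32435181 -35.91394496
  17.41472831] [ 0.5538999  -0.29293263  0.20077693]
xyz [ 25.4 240.9   8.8] ang [1.5524 0.057  2.6675]
xyz [ 25.4 240.9   8.8] ang [-0.0387  1.0537 -0.0573]
```

View pics/s3.png

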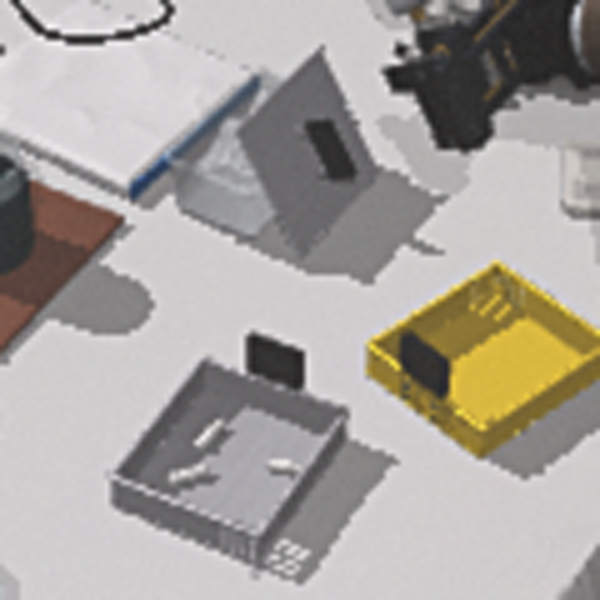

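The cover leans free on the box front at a good slope, its foot line (300,255)–(375,180) on the bench. The bars show at (193,474), (210,432) and (283,466), with the drain corner at (260,555). Next I'll grip the tray.

>>> move_arm:
  series:
    - {"grip": 0.5, "xyz": [25, 241, 9], "angular": [-0.039, 1.054, -0.057]}
    - {"grip": 0.5, "xyz": [25, 241, 9], "angular": [-0.039, 1.054, -0.057]}
    - {"grip": 0.5, "xyz": [25, 241, 9], "angular": [-0.039, 1.054, -0.057]}
    - {"grip": 0.5, "xyz": [25, 241, 9], "angular": [-0.039, 1.054, -0.057]}
    - {"grip": 0.5, "xyz": [25, 241, 9], "angular": [-0.039, 1.054, -0.057]}
    - {"grip": 0.5, "xyz": [25, 241, 9], "angular": [-0.039, 1.054, -0.057]}
    - {"grip": 0.5, "xyz": [25, 241, 9], "angular": [-0.039, 1.054, -0.057]}
    - {"grip": 0.5, "xyz": [25, 241, 9], "angular": [-0.039, 1.054, -0.057]}
    - {"grip": 0.5, "xyz": [25, 241, 9], "angular": [-0.039, 1.054, -0.057]}
    - {"grip": 0.5, "xyz": [25, 241, 9], "angular": [-0.039, 1.054, -0.057]}

```text
time_s: 12.3
tcp_pos: [0.5434, -0.0492, 0.1666]
ee_rot: [[-0.99, -0.07, 0.122], [-0.067, 0.997, 0.025], [-0.123, 0.017, -0.992]]
wrist_force: [2.0, -0.1, -1.8]
gripper_width: 0.497
gripper_force: 0.0
```

Run:
```python
from h import *
s=r.sense();print(s['joints'],s['tcp_pos'])
go([.5453,-.0525,.068],down(184.5))
c=np.load('scene.npy',allow_pickle=True).item()
Rt=Ro.from_euler('z',4.5,degrees=True).as_matrix(); t=np.array([.5393,.0248,0])
for u,v in((193,474),(210,432),(283,466)): print((1000*Rt.T@(ray(c,225+u/5,100+v/5,.008)-t)).round())
print('drain rim chk',(1000*Rt.T@(ray(c,225+260/5,100+535/5,.036)-t)).round())
```

```text
[ 1.18745218e+01  1.57486516e+01 -2.20520351e+01  3.52822504e-02
 -4.50509538e+01 -9.79388066e+01] [ 0.54343658 -0.04915204  0.1665699 ]
xyz [10.5 -5.1 97.9] ang [ 0.0162  0.1237 -0.0094]
[19. 18.  8.]
[ 29. -29.   8.]
[-39. -24.   8.]
drain rim chk [-70.  72.  36.]
```

>>> move_arm:
  series:
    - {"grip": 0.5, "xyz": [10.5, -5, 30], "angular": [0.016, 0.124, -0.009]}
    - {"grip": 0.5, "xyz": [10.5, -5, 40], "angular": [0.016, 0.124, -0.009]}
    - {"grip": 0.5, "xyz": [10.5, -5, 60], "angular": [0.016, 0.124, -0.009]}
    - {"grip": 0.5, "xyz": [10.5, -5, 80], "angular": [0.016, 0.124, -0.009]}
    - {"grip": 0.5, "xyz": [10.5, -5, 97], "angular": [0.016, 0.124, -0.009]}
    - {"grip": 0.5, "xyz": [10.5, -5, 97], "angular": [0.016, 0.124, -0.009]}
    - {"grip": 0.5, "xyz": [10.5, -5, 97], "angular": [0.016, 0.124, -0.009]}

```text
time_s: 13.0
tcp_pos: [0.5468, -0.0547, 0.0691]
ee_rot: [[-0.997, -0.074, 0.007], [-0.074, 0.997, 0.004], [-0.007, 0.003, -1.0]]
wrist_force: [0.5, -0.5, -0.2]
gripper_width: 0.5
gripper_force: 0.0
```

>>> move_arm:
  series:
    - {"grip": 0.0, "xyz": [0, 0, 0], "angular": [0, 0, 0]}
    - {"grip": 0.0, "xyz": [0, 0, 0], "angular": [0, 0, 0]}
    - {"grip": 0.0, "xyz": [0, 0, 0], "angular": [0, 0, 0]}
    - {"grip": 0.0, "xyz": [0, 0, 0], "angular": [0, 0, 0]}
    - {"grip": 0.0, "xyz": [0, 0, 0], "angular": [0, 0, 0]}
    - {"grip": 0.0, "xyz": [0, 0, 0], "angular": [0, 0, 0]}

```text
time_s: 13.6
tcp_pos: [0.548, -0.0539, 0.0698]
ee_rot: [[-0.997, -0.075, 0.009], [-0.075, 0.997, 0.004], [-0.009, 0.003, -1.0]]
wrist_force: [-1.3, 1.2, 1.7]
gripper_width: 0.113
gripper_force: 30.0
```

>>> move_arm:
  series:
    - {"grip": 0.0, "xyz": [0, 0, -10], "angular": [0, 0, 0]}
    - {"grip": 0.0, "xyz": [0, 0, -25], "angular": [0, 0, 0]}
    - {"grip": 0.0, "xyz": [0, 0, -45], "angular": [0, 0, 0]}
    - {"grip": 0.0, "xyz": [0, 0, -70], "angular": [0, 0, 0]}
    - {"grip": 0.0, "xyz": [0, 0, -100], "angular": [0, 0, 0]}
    - {"grip": 0.0, "xyz": [0, 0, -130], "angular": [0, 0, 0]}
    - {"grip": 0.0, "xyz": [0, 0, -150], "angular": [0, 0, 0]}
    - {"grip": 0.0, "xyz": [0, 0, -150], "angular": [0, 0, 0]}

```text
time_s: 14.4
tcp_pos: [0.548, -0.0546, 0.2229]
ee_rot: [[-0.997, -0.075, 0.015], [-0.075, 0.997, 0.004], [-0.015, 0.003, -1.0]]
wrist_force: [1.3, -0.1, -3.0]
gripper_width: 0.112
gripper_force: 30.0
```

Run:
```python
from h import *
s=r.sense();print(s['joints'],s['tcp_pos'],s['wrist_force'],s['moment'])
c=cap('scene'); cv2.imwrite('pics/s4.png',c['img'][:,:,::-1])
# tray frame: tool x = -tray x, tool y = tray y, tool z=-tray z
print(np.array(s['ee_rot']).round(3))
```

```text
[ 1.11369435e+01  1.55757662e+01 -1.27641002e+01 -8.48893313e-02
 -6.07733634e+01 -9.68085945e+01] [ 0.54804079 -0.05460762  0.22288953] [ 1.33043263 -0.06284229 -2.98528941] [-0.13667565 -0.25074786 -0.03843936]
[[-0.997 -0.075  0.015]
 [-0.075  0.997  0.004]
 [-0.015  0.003 -1.   ]]
```

>>> move_arm:
  series:
    - {"grip": 0.0, "xyz": [0, 0, -10], "angular": [0.1, 0, 0]}
    - {"grip": 0.0, "xyz": [0, 0, -20], "angular": [0.2, 0, 0]}
    - {"grip": 0.0, "xyz": [0, 0, -30], "angular": [0.3, 0, 0]}
    - {"grip": 0.0, "xyz": [0, 0, -30], "angular": [0.4, 0, 0]}
    - {"grip": 0.0, "xyz": [0, 0, -30], "angular": [0.44, 0, 0]}
    - {"grip": 0.0, "xyz": [0, 0, -30], "angular": [0.44, 0, 0]}
    - {"grip": 0.0, "xyz": [0, 0, -30], "angular": [0.44, 0, 0]}
    - {"grip": 0.0, "xyz": [0, 0, -30], "angular": [0.44, 0, 0]}
    - {"grip": 0.0, "xyz": [0, 0, -30], "angular": [0.44, 0, 0]}
    - {"grip": 0.0, "xyz": [0, 0, -30], "angular": [0.44, 0, 0]}

```text
time_s: 15.45
tcp_pos: [0.5465, -0.055, 0.2497]
ee_rot: [[-0.997, -0.063, 0.039], [-0.074, 0.904, -0.421], [-0.009, -0.423, -0.906]]
wrist_force: [0.2, -0.3, -2.2]
gripper_width: 0.114
gripper_force: 30.0
```

```bash
cat >> h.py <<'E'
GT=np.array([0,-.0765,.068])   # tcp in tray frame
F=np.diag([-1,1,-1.])          # tool axes in tray frame
def tray(R,p): 
    Rt=R@F.T; return Rt,p-Rt@GT
def bars(c,Rt,t,box=None):
    "white blobs lying within the tray floor"
    pts=[]
    o=-c['R'].T@c['t']
    poly=np.array([proj(c,t+Rt@np.array([a*.061,b*.071,.004])) for a,b in((1,1),(1,-1),(-1,-1),(-1,1))],np.int32)
    m=np.zeros(c['img'].shape[:2],np.uint8); cv2.fillPoly(m,[poly],1)
    g=c['img'].min(2); med=np.median(g[m>0]); w=((g>med+30)&(m>0)).astype(np.uint8)
    n,l,st,ce=cv2.connectedComponentsWithStats(w)
    for i in range(1,n):
        if st[i][4]<5: continue
        d=Rt.T@(c['R'].T@np.linalg.inv(c['K'])@np.array([*ce[i],1.])); oo=Rt.T@(o-t)
        print(st[i].tolist(),(1000*(oo+d*(.008-oo[2])/d[2])).round())
    return poly
E
python3 - <<'E'
from h import *
s=r.sense();print(s['joints'],s['tcp_pos'],s['moment'])
Rt,t=tray(np.array(s['ee_rot']),np.array(s['tcp_pos']))
for n in('scene','top'):
    c=cap(n); save(c,n+'5.png');print(n); print(bars(c,Rt,t).tolist())
E
```

```text
[  22.04604822   14.65368022  -23.37458901   27.16502454  -62.45361849
 -122.90524876] [ 0.54646544 -0.05501447  0.24966255] [ 1.0550701  -0.04411672  0.01947699]
scene
[263, 138, 15, 11, 88] [ 46. -54.   8.]
[253, 153, 40, 27, 287] [-28.  31.   8.]
[[252, 169], [268, 138], [297, 148], [280, 181]]
top
[292, 176, 12, 5, 42] [56.  9.  8.]
[282, 204, 37, 13, 286] [-47.   9.   8.]
[324, 211, 2, 3, 5] [-58. -67.   8.]
[[279, 178], [322, 173], [326, 213], [282, 216]]
```

```bash
cat >> h.py <<'E'
def tilted(psi,al,dirdeg=135):
    d=np.radians(dirdeg); k=np.array([-np.sin(d),np.cos(d),0])
    return Ro.from_euler('z',psi,degrees=True).as_matrix()@Ro.from_rotvec(k*np.radians(al)).as_matrix()
def final(psi,al,cor,dirdeg=135):
    Rt=tilted(psi,al,dirdeg); t=np.array(cor)-Rt@[-.062,.072,.003]; return Rt@F, t+Rt@GT, Rt, t
E
python3 - <<'E'
from h import *
s=r.sense(); go(np.array(s['tcp_pos']),tilted(4.5,28)@F)
xs,ys=np.meshgrid(np.linspace(-.068,.065,60),np.linspace(-.075,.078,60)); P=np.stack([xs.ravel(),ys.ravel(),0*xs.ravel()])
for psi in(-15,4.5,20):
    R,p,Rt,t=final(psi,28,[.527,.384,.075]); W=(Rt@P).T+t
    print(psi,'tcp',p.round(3),'lowest',W[W[:,2].argmin()].round(4))
    for n,c,rad in(('beaker',(.5957,.2853),.03),('pot',(.462,.258),.033)):
        k=np.hypot(W[:,0]-c[0],W[:,1]-c[1])<rad; print(n,W[k,2].min().round(3) if k.any() else None)
E
```

```text
xyz [0. 0. 0.] ang [-0.0877 -0.3293  0.0668]
-15 tcp [0.524 0.266 0.202] lowest [0.524  0.3893 0.0684]
beaker 0.12
pot 0.11
4.5 tcp [0.564 0.272 0.202] lowest [0.5224 0.388  0.0684]
beaker 0.118
pot None
20 tcp [0.593 0.286 0.202] lowest [0.5215 0.3866 0.0684]
beaker 0.111
pot None
```

>>> move_arm:
  series:
    - {"grip": 0.0, "xyz": [0, 0, -5], "angular": [0, -0.1, 0.02]}
    - {"grip": 0.0, "xyz": [0, 0, -10], "angular": [-0.02, -0.2, 0.04]}
    - {"grip": 0.0, "xyz": [0, 0, -10], "angular": [-0.05, -0.3, 0.067]}
    - {"grip": 0.0, "xyz": [0, 0, -10], "angular": [-0.088, -0.33, 0.067]}
    - {"grip": 0.0, "xyz": [0, 0, -10], "angular": [-0.088, -0.33, 0.067]}
    - {"grip": 0.0, "xyz": [0, 0, -10], "angular": [-0.088, -0.33, 0.067]}
    - {"grip": 0.0, "xyz": [0, 0, -10], "angular": [-0.088, -0.33, 0.067]}
    - {"grip": 0.0, "xyz": [0, 0, -10], "angular": [-0.088, -0.33, 0.067]}

```text
time_s: 16.35
tcp_pos: [0.5466, -0.0501, 0.2585]
ee_rot: [[-0.934, -0.016, 0.357], [-0.133, 0.943, -0.305], [-0.332, -0.333, -0.883]]
wrist_force: [-0.1, 0.3, -2.9]
gripper_width: 0.113
gripper_force: 30.0
```

Run:
```python
from h import *
s=r.sense();print(s['joints'],s['tcp_pos'])
Rt,t=tray(np.array(s['ee_rot']),np.array(s['tcp_pos'])); print(Rt[2].round(3))
# rectify the tray floor (tray frame) in both views
o=[]
for n in('scene','top'):
    c=cap(n); save(c,n+'6.png')
    q=np.float32([proj(c,t+Rt@np.array([a*.065,b*.075,.006])) for a,b in((1,1),(1,-1),(-1,-1),(-1,1))])
    H=cv2.getPerspectiveTransform(q,np.float32([[20,20],[320,20],[320,280],[20,280]]))
    o.append(cv2.warpPerspective(c['img'][:,:,::-1],H,(340,300),flags=cv2.INTER_CUBIC))
    x,y=q.min(0)-25; x2,y2=q.max(0)+25
    o[-1]=np.vstack([o[-1],cv2.resize(c['img'][int(y):int(y2),int(x):int(x2),::-1],(340,300),interpolation=cv2.INTER_CUBIC)])
cv2.imwrite('pics/bars.png',cv2.convertScaleAbs(np.hstack(o),alpha=1.2))
R,p,_,_=final(4.5,28,[.527,.384,.115]); go(p,R)
```

```text
[  20.34720129    5.46832329  -38.15539164   40.44489796  -39.22464124
 -136.09481964] [ 0.54661519 -0.05014118  0.25847984]
[ 0.332 -0.333  0.883]
xyz [-54.  308.8 -77.8] ang [-0.0001  0.      0.0011]
```

View pics/bars.png

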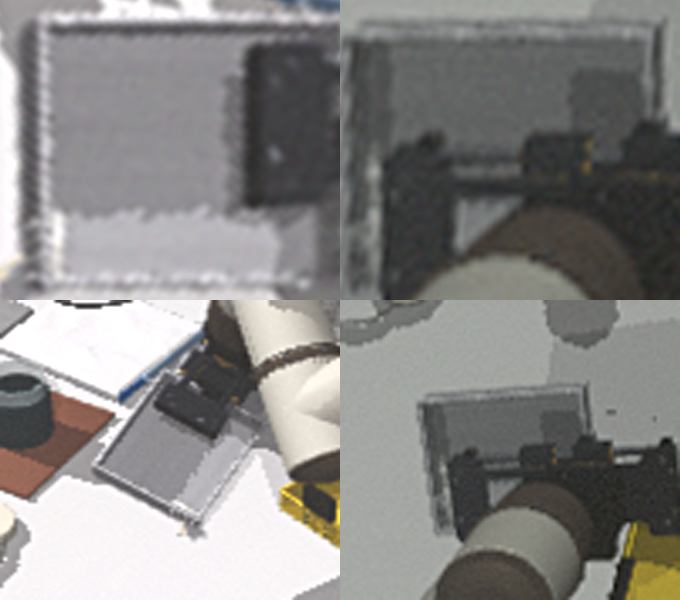

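The rectified scene view (upper left) shows no bar on the open floor, and a bright patch near the drain corner at (60,235). I'll check numerically which part of the corner the camera can see.

Run:
```python
from h import *
s=r.sense(); Rt,t=tray(np.array(s['ee_rot']),np.array(s['tcp_pos']))
for n in('scene','top'):
    c=cap(n); v=Rt.T@(-c['R'].T@c['t']-t); print(n,v.round(2),'hidden mm: near',(33*-v[0]/v[2]).round(1),'left',(33*v[1]/v[2]).round(1))
    if n=='scene':
        print('cols y 70..-60; rows x; value=min rgb at z=.009')
        ys=np.arange(70,-62,-6)
        for x in range(0,-66,-5):
            print(x,[int(c['img'].min(2)[tuple(np.round(proj(c,t+Rt@np.array([x,y,9])*1.0 if 0 else t+Rt@(np.array([x,y,9])/1000))[::-1]).astype(int))]) for y in ys])
```

```text
scene [-0.15  0.68  1.7 ] hidden mm: near 2.8 left 13.2
cols y 70..-60; rows x; value=min rgb at z=.009
0 [76, 155, 127, 117, 119, 122, 117, 117, 120, 120, 123, 118, 119, 120, 119, 118, 119, 92, 43, 45, 54, 54]
-5 [80, 159, 114, 120, 120, 119, 122, 119, 119, 118, 118, 119, 120, 117, 121, 122, 120, 75, 44, 41, 64, 54]
-10 [76, 139, 121, 119, 120, 123, 118, 119, 121, 121, 120, 122, 123, 120, 121, 122, 120, 92, 44, 43, 55, 53]
-15 [83, 165, 115, 117, 118, 119, 119, 121, 123, 118, 115, 117, 118, 120, 120, 120, 118, 93, 54, 51, 52, 56]
-20 [76, 154, 119, 118, 120, 120, 120, 121, 119, 121, 124, 121, 120, 123, 119, 119, 120, 91, 41, 47, 55, 57]
-25 [77, 160, 116, 116, 121, 120, 120, 118, 120, 119, 118, 121, 122, 119, 117, 118, 118, 89, 41, 41, 49, 49]
-30 [77, 159, 142, 126, 120, 120, 118, 119, 123, 146, 118, 119, 120, 125, 149, 124, 98, 91, 93, 70, 88, 91]
-35 [117, 130, 183, 150, 150, 150, 148, 150, 154, 150, 149, 153, 149, 154, 148, 149, 152, 117, 122, 122, 121, 90]
-40 [83, 151, 206, 153, 155, 152, 154, 154, 154, 153, 155, 154, 150, 153, 150, 149, 151, 150, 148, 150, 120, 113]
-45 [97, 176, 212, 163, 154, 155, 154, 152, 153, 155, 154, 154, 150, 148, 152, 152, 150, 150, 151, 155, 150, 121]
-50 [86, 153, 187, 145, 150, 149, 151, 150, 150, 150, 152, 148, 150, 147, 150, 150, 147, 151, 148, 147, 148, 122]
-55 [104, 126, 185, 150, 150, 148, 148, 152, 153, 152, 149, 153, 148, 149, 148, 149, 149, 149, 147, 147, 149, 112]
-60 [93, 150, 177, 142, 156, 158, 152, 158, 157, 159, 158, 154, 151, 151, 157, 155, 150, 150, 154, 150, 128, 120]
-65 [97, 149, 165, 167, 172, 143, 178, 164, 165, 153, 183, 142, 168, 156, 162, 157, 135, 181, 169, 154, 138, 152]
top [ 0.37 -0.35  1.34] hidden mm: near -9.1 left -8.6
```

Run:
```python
from h import *
s=r.sense(); Rt,t=tray(np.array(s['ee_rot']),np.array(s['tcp_pos']))
c=cap('top'); g=c['img'].min(2); f=lambda p:tuple(np.round(proj(c,t+Rt@(np.array(p)/1000))[::-1]).astype(int))
for y in range(80,34,-3): print(y,[int(g[f([x,y,8])]) for x in range(60,-70,-6)])
```

```text
80 [112, 82, 95, 100, 62, 84, 98, 61, 70, 84, 102, 55, 71, 101, 100, 57, 71, 103, 101, 63, 73, 81]
77 [106, 71, 54, 53, 56, 66, 59, 61, 65, 63, 64, 55, 65, 65, 57, 63, 78, 67, 63, 61, 59, 65]
74 [116, 75, 59, 57, 61, 58, 56, 64, 57, 61, 65, 68, 72, 64, 65, 63, 91, 87, 78, 61, 76, 73]
71 [116, 69, 58, 61, 66, 65, 57, 59, 61, 61, 66, 70, 100, 75, 75, 69, 105, 109, 84, 74, 88, 77]
68 [112, 72, 68, 70, 66, 68, 68, 68, 61, 68, 83, 97, 103, 98, 97, 106, 118, 115, 102, 99, 93, 87]
65 [116, 72, 65, 68, 67, 65, 64, 65, 67, 68, 77, 100, 103, 73, 86, 110, 118, 73, 88, 99, 93, 54]
62 [125, 72, 73, 63, 64, 70, 70, 67, 65, 69, 64, 48, 57, 35, 40, 42, 64, 36, 39, 41, 55, 41]
59 [122, 72, 89, 69, 70, 87, 84, 64, 68, 83, 58, 43, 42, 46, 58, 41, 42, 46, 48, 45, 50, 53]
56 [116, 81, 79, 86, 86, 87, 81, 84, 82, 83, 42, 44, 45, 46, 52, 44, 46, 46, 47, 44, 61, 53]
53 [108, 78, 83, 84, 84, 84, 79, 82, 79, 75, 41, 49, 50, 45, 42, 48, 41, 50, 46, 43, 45, 45]
50 [107, 80, 85, 82, 82, 82, 81, 82, 80, 79, 44, 46, 60, 51, 44, 48, 47, 42, 42, 47, 43, 43]
47 [107, 76, 85, 82, 79, 83, 81, 83, 84, 67, 44, 46, 47, 46, 44, 44, 45, 52, 42, 46, 49, 48]
44 [106, 79, 82, 81, 82, 84, 82, 80, 85, 50, 48, 43, 45, 48, 46, 45, 45, 43, 43, 43, 44, 45]
41 [106, 81, 82, 81, 82, 80, 85, 81, 67, 37, 41, 48, 44, 45, 44, 46, 45, 45, 44, 44, 43, 64]
38 [104, 78, 85, 81, 81, 85, 84, 81, 71, 36, 40, 50, 48, 45, 44, 46, 42, 46, 42, 44, 47, 92]
35 [100, 79, 82, 81, 81, 83, 80, 81, 72, 38, 46, 50, 44, 48, 48, 46, 47, 44, 41, 45, 56, 99]
```

Reading the two views together, two bars lie end to end along the left wall (x from about 0 to -62) with one beside them. So one bar is still about 50 mm from the corner. I'll tip steeply to the near side and gently to the right so it slides past the other two, then tip left again.

Run:
```python
from h import *
s=r.sense(); p=np.array(s['tcp_pos']); R0=np.array(s['ee_rot'])
A=go(p,tilted(4.5,30,180)@F)
for d,a in((190,30),(198,31),(205,32)):go(p,tilted(4.5,a,d)@F,A)
```

```text
xyz [0. 0. 0.] ang [-0.3324 -0.173   0.0901]
xyz [0. 0. 0.] ang [-0.0869  0.0076  0.0233]
xyz [0. 0. 0.] ang [-0.1597  0.0078  0.0428]
xyz [0. 0. 0.] ang [-0.2256  0.015   0.0604]
```

>>> move_arm:
  series:
    - {"grip": 0.0, "xyz": [0, 0, -5], "angular": [-0.06, -0.08, 0.02]}
    - {"grip": 0.0, "xyz": [0, 0, -10], "angular": [-0.13, -0.173, 0.04]}
    - {"grip": 0.0, "xyz": [0, 0, -10], "angular": [-0.2, -0.173, 0.06]}
    - {"grip": 0.0, "xyz": [0, 0, -10], "angular": [-0.27, -0.173, 0.08]}
    - {"grip": 0.0, "xyz": [0, 0, -10], "angular": [-0.332, -0.173, 0.09]}
    - {"grip": 0.0, "xyz": [0, 0, -10], "angular": [-0.332, -0.173, 0.09]}

```text
time_s: 17.2
tcp_pos: [0.5434, -0.0475, 0.2685]
ee_rot: [[-0.862, -0.075, 0.501], [-0.064, 0.997, 0.04], [-0.502, 0.002, -0.865]]
wrist_force: [1.2, -0.4, -1.3]
gripper_width: 0.108
gripper_force: 30.0
```

>>> move_arm:
  series:
    - {"grip": 0.0, "xyz": [0, 0, 0], "angular": [-0.04, 0, 0.01]}
    - {"grip": 0.0, "xyz": [0, 0, 0], "angular": [-0.08, 0.005, 0.02]}
    - {"grip": 0.0, "xyz": [0, 0, 0], "angular": [-0.1, 0.007, 0.027]}
    - {"grip": 0.0, "xyz": [0, 0, 0], "angular": [-0.12, 0.007, 0.032]}
    - {"grip": 0.0, "xyz": [0, 0, 0], "angular": [-0.14, 0.007, 0.038]}
    - {"grip": 0.0, "xyz": [0, 0, 0], "angular": [-0.16, 0.008, 0.043]}

```text
time_s: 17.8
tcp_pos: [0.5418, -0.0485, 0.2667]
ee_rot: [[-0.873, -0.119, 0.474], [-0.028, 0.981, 0.194], [-0.487, 0.156, -0.859]]
wrist_force: [-0.5, -0.2, -2.4]
gripper_width: 0.112
gripper_force: 30.0
```

```bash
cat >> h.py <<'E'
def grid():
    s=r.sense(); Rt,t=tray(np.array(s['ee_rot']),np.array(s['tcp_pos']))
    print('j',np.round(s['joints']),'tcp',np.round(s['tcp_pos'],3),'Rt z',Rt[2].round(3))
    for n in('scene','top'):
        c=cap(n); v=Rt.T@(-c['R'].T@c['t']-t); print(n,'hidden near',(33*-v[0]/v[2]).round(),'left',(33*v[1]/v[2]).round())
        print('y ',list(range(71,-60,-6)))
        for x in range(30,-66,-6):
            print('%4d'%x,' '.join('%3d'%g for g in [c['img'].min(2)[tuple(np.round(proj(c,t+Rt@(np.array([x,y,9])/1000))[::-1]).astype(int))] for y in range(71,-60,-6)]))
E
python3 -c "
from h import *
grid()"
```

```text
j [  8.   3. -23. -13. -35. -84.] tcp [ 0.542 -0.048  0.267] Rt z [0.487 0.156 0.859]
scene hidden near 1.0 left 39.0
y  [71, 65, 59, 53, 47, 41, 35, 29, 23, 17, 11, 5, -1, -7, -13, -19, -25, -31, -37, -43, -49, -55]
  30 109 108 108 103 148 101 102 102 103 104 105 105 105 106 102 101 101 101 100  99 101 101
  24 111 109 110 106 151 105 100 104 105 103 106 105 102 106 101 102 102 100 100 100 100 100
  18 108 109 107  96 159  93  98 103 104 105 103 104 102 101 103 102  99 100  98 100  99  99
  12 108 109 110 107 152 111  98 100 101 104 104 102 101 101 101 101 102 102 102 102 101  99
   6 108 109 107 101 125 103 102 104 105 102 102 103 104 103 104 103 102 103 103 104 100 100
   0 109 110 106 109 109 113 103 102 106 103 102 104 105 105 106 104 102 101 100 102 100 103
  -6 108 108 107 104 147 109 103 104 103 106 105 106 105 105 103 107 105 105 104 103 102 102
 -12 108 107 107 103 155 105 103 103 105 103 105 105 104 106 103 103 106 106 103 105 104 104
 -18 109 108 106 102 142 109 102 102 104 104 105 104 107 102 106 105 104 105 106 105 102 103
 -24 108 109 108 114 174 107  99 105 104 105 1
[... 1522 characters left out ...]
4  77  74  76  78  76  65  39  45  78  77  77  73
 -24 101  73  64  67  64  67  77  74  76  74  78  74  78  77  76  61  39  39  62  66  59  67
 -30  95  71  78  66  68  67  78  77  75  77  77  76  76  76  71  74  46  42  41  42  46  50
 -36  84  84  88  69  67  65  77  77  78  74  80  78  77  78  78  72  45  44  38  39  41  81
 -42  84  70  91  65  66  66  76  79  76  80  76  73  74  76  74  75  37  40  48  38  41  40
 -48  80  66  85  64  68  67  76  77  75  77  76  73  76  79  75  72  38  35  39  41  43  45
 -54  76  83  99  63  67  67  80  79  79  80  75  77  78  78  76  76  38  46  41  40  41  45
 -60  75  74  94  85  63  59  56  96  92  60  55  95  93  61  58  55  43  42  39  40  41  43
```

The top view now shows this clearly. Bar A is against the wall by the corner, B is beside it at y=59, and C is at the wall with x from -30 to +12. I'll ramp the right slope a little further.

>>> move_arm:
  series:
    - {"grip": 0.0, "xyz": [0, 0, 0], "angular": [-0.015, 0, 0.005]}
    - {"grip": 0.0, "xyz": [0, 0, 0], "angular": [-0.03, 0, 0.01]}
    - {"grip": 0.0, "xyz": [0, 0, 0], "angular": [-0.03, 0, 0.01]}
    - {"grip": 0.0, "xyz": [0, 0, 0], "angular": [-0.03, 0, 0.01]}

```text
time_s: 18.3
tcp_pos: [0.5421, -0.0479, 0.267]
ee_rot: [[-0.873, -0.124, 0.472], [-0.017, 0.974, 0.224], [-0.487, 0.188, -0.853]]
wrist_force: [0.9, 0.9, -2.0]
gripper_width: 0.115
gripper_force: 30.0
```

```bash
python3 -c "
from h import *
grid()" | sed -n '1p;20,$p'
```

```text
j [  6.   3. -21. -17. -37. -81.] tcp [ 0.542 -0.048  0.267] Rt z [0.487 0.188 0.853]
top hidden near -15.0 left 10.0
y  [71, 65, 59, 53, 47, 41, 35, 29, 23, 17, 11, 5, -1, -7, -13, -19, -25, -31, -37, -43, -49, -55]
  30  90  62  66  66  69  66  76  79  77  73  76  75  76  70  74  78  75  74  74  77  69  77
  24  89  62  68  68  67  66  77  77  76  77  77  74  76  74  78  73  74  70  73  74  71  72
  18  89  57  66  70  68  67  74  77  72  75  75  75  75  76  74  76  73  70  74  74  75  72
  12  81  54  64  69  63  66  77  74  72  74  74  75  76  75  76  75  75  76  72  73  72  75
   6  79  61  67  66  65  66  72  77  75  75  74  73  76  74  74  73  73  73  76  74  73  71
   0  76  71  66  66  67  67  80  75  76  76  77  77  76  76  77  77  75  75  74  75  72  72
  -6  76  63  67  66  68  63  72  78  76  77  76  79  75  77  74  77  74  73  74  75  77  74
 -12  75  68  70  67  65  65  71  74  75  75  77  75  76  76  76  73  58  69  77  73  74  71
 -18  67  70  66  67  66  66  75  76  79  76  73  76  77  75  76  74  34  34  67  75  71  75
 -24  76  71  66  66  65  65  73  76  74  78  78  78  74  73  75  74  36  37  39  77  70  61
 -30  71  71  79  64  74  67  75  78  78  75  76  74  75  75  71  76  37  37  38  40  44  49
 -36  68  81  95  62  69  64  78  78  77  75  75  76  72  74  75  71  41  46  44  40  47  42
 -42  69  79  81  63  68  63  77  76  77  75  76  77  75  74  73  73  38  39  39  41  38  36
 -48  97  78  91  60  73  67  81  77  74  77  77  76  74  77  73  71  37  39  43  44  42  39
 -54  97  76  95  65  75  66  74  79  80  77  79  76  78  79  75  74  34  42  47  42  42  42
 -60  96  71  80  65  71  57  64  58  94  67  61  54  97  62  59  56  36  43  47  39  39  38
```

>>> move_arm:
  series:
    - {"grip": 0.0, "xyz": [0, 0, 0], "angular": [-0.015, 0, 0.005]}
    - {"grip": 0.0, "xyz": [0, 0, 0], "angular": [-0.03, 0, 0.01]}
    - {"grip": 0.0, "xyz": [0, 0, 0], "angular": [-0.045, 0, 0.015]}
    - {"grip": 0.0, "xyz": [0, 0, 0], "angular": [-0.06, 0, 0.02]}
    - {"grip": 0.0, "xyz": [0, 0, 0], "angular": [-0.06, 0, 0.02]}
    - {"grip": 0.0, "xyz": [0, 0, 0], "angular": [-0.06, 0, 0.02]}

```text
time_s: 19.0
tcp_pos: [0.5425, -0.0478, 0.2674]
ee_rot: [[-0.875, -0.135, 0.465], [0.003, 0.959, 0.284], [-0.484, 0.25, -0.839]]
wrist_force: [0.3, 0.1, -2.4]
gripper_width: 0.111
gripper_force: 30.0
```

```bash
python3 -c "
from h import *
grid()" | sed -n '1p;20,$p'
```

```text
j [  3.   4. -18. -24. -40. -74.] tcp [ 0.543 -0.048  0.267] Rt z [0.484 0.25  0.839]
top hidden near -16.0 left 12.0
y  [71, 65, 59, 53, 47, 41, 35, 29, 23, 17, 11, 5, -1, -7, -13, -19, -25, -31, -37, -43, -49, -55]
  30  78  65  66  68  70  66  68  74  77  73  75  75  75  74  73  75  70  74  73  72  73  76
  24  77  67  66  64  67  66  68  74  76  76  75  76  76  73  75  75  73  74  72  73  71  75
  18  80  65  66  65  64  68  67  73  74  75  70  75  76  69  74  75  74  71  75  74  70  77
  12  77  67  66  69  66  63  68  77  74  75  75  77  74  74  77  74  75  76  74  75  72  74
   6  74  65  67  66  66  67  67  75  73  76  73  77  72  75  73  75  73  71  72  70  74  74
   0  72  72  62  66  65  67  67  75  75  77  77  74  73  74  76  73  71  73  76  75  74  74
  -6  74  71  66  63  67  70  68  72  77  75  74  74  76  72  76  72  76  76  73  74  76  74
 -12  77  71  66  65  66  69  68  75  74  74  76  76  73  77  75  75  75  60  60  75  74  76
 -18  80  70  66  65  66  66  65  76  71  75  73  74  77  74  73  74  75  36  37  44  76  74
 -24  76  67  68  68  65  69  67  76  75  75  72  77  73  74  74  74  74  72  32  36  47  68
 -30  75  69  73  66  71  65  67  76  72  77  76  75  76  76  74  75  78  74  37  44  42  51
 -36  69  73  85  66  73  65  66  78  79  74  76  75  75  75  76  75  75  70  39  44  45  43
 -42  77  72  77  64  74  64  68  76  76  77  74  72  72  72  70  72  76  72  37  44  37  49
 -48  76  67  83  66  70  68  63  77  75  75  75  75  74  72  74  75  73  70  35  46  43  40
 -54  75  83  82  67  74  67  68  76  78  78  77  78  76  76  74  74  73  74  39  45  39  40
 -60  75  84  82  58  72  55  58  57  57  52  61  56  54  96  60  59  57  61  38  43  44  40
```

>>> move_arm:
  series:
    - {"grip": 0.0, "xyz": [0, 0, 0], "angular": [-0.02, 0, 0.006]}
    - {"grip": 0.0, "xyz": [0, 0, 0], "angular": [-0.04, 0, 0.012]}
    - {"grip": 0.0, "xyz": [0, 0, 0], "angular": [-0.06, 0, 0.018]}
    - {"grip": 0.0, "xyz": [0, 0, 0], "angular": [-0.06, 0, 0.018]}
    - {"grip": 0.0, "xyz": [0, 0, 0], "angular": [-0.06, 0, 0.018]}

```text
time_s: 19.6
tcp_pos: [0.5425, -0.0476, 0.2674]
ee_rot: [[-0.878, -0.147, 0.456], [0.02, 0.94, 0.341], [-0.479, 0.308, -0.822]]
wrist_force: [-0.2, -0.1, -2.8]
gripper_width: 0.115
gripper_force: 30.0
```

```bash
python3 -c "
from h import *
grid()" | sed -n '1p;20,$p'
```

```text
j [ -1.   5. -16. -30. -44. -68.] tcp [ 0.542 -0.048  0.267] Rt z [0.479 0.308 0.822]
top hidden near -16.0 left 15.0
y  [71, 65, 59, 53, 47, 41, 35, 29, 23, 17, 11, 5, -1, -7, -13, -19, -25, -31, -37, -43, -49, -55]
  30  81  79  65  67  68  65  66  67  73  74  74  72  72  74  75  68  73  71  72  74  74  74
  24  81  80  67  67  68  69  68  65  75  73  72  75  73  72  72  71  71  74  68  72  72  70
  18  81  80  63  65  64  65  63  68  72  69  72  76  75  73  72  72  74  75  69  71  74  69
  12  84  82  67  66  65  67  68  64  75  76  72  72  71  73  70  74  71  72  74  74  70  74
   6  83  72  67  65  62  65  65  67  75  72  74  75  71  74  74  74  72  70  74  72  71  70
   0  82  73  67  66  68  68  65  66  72  73  71  75  75  73  72  72  73  71  74  75  72  69
  -6  80  99  63  66  64  66  66  68  74  75  72  70  73  73  75  73  71  73  74  72  74  73
 -12  81  98  63  66  62  65  67  68  73  72  75  74  75  74  72  75  71  72  71  63  76  71
 -18  72  96  63  65  69  64  64  66  74  72  73  76  74  73  75  71  75  72  77  31  40  65
 -24  70 100  65  64  65  63  67  65  74  78  74  76  76  74  76  71  74  77  76  35  41  35
 -30  74  97  74  74  65  66  68  66  73  76  75  75  74  72  73  71  72  73  78  31  36  44
 -36  76  98  69  69  69  71  67  64  78  75  76  72  75  74  74  76  70  73  70  36  44  45
 -42  78  99  67  71  68  65  65  67  78  72  78  71  66  68  75  74  73  73  76  34  41  40
 -48  64  93  77  76  82  82  83  64  64  74  87  89  92  78  75  66  64  72  71  31  39  38
 -54  70  93  89  78  74  77  73  81  84  74  79  76  94  78  75  80  67  76  67  36  42  44
 -60  82  95  61  70  71  68  95  96 107  90  76  50  55  62  55  64  63  55  50  48  50  50
```

The bars have swung round along the near wall. Back to the diagonal tilt, then look.

Run:
```python
from h import *
s=r.sense(); p=np.array(s['tcp_pos'])
go(p,tilted(4.5,30,150)@F); go(p,tilted(4.5,30,125)@F);go(p,tilted(4.5,30,110)@F)
```

```text
xyz [0. 0. 0.] ang [ 0.5632  0.0577 -0.1469]
xyz [0. 0. 0.] ang [ 0.7319  0.2059 -0.1662]
xyz [0. 0. 0.] ang [ 0.799   0.3253 -0.1637]
```

>>> move_arm:
  series:
    - {"grip": 0.0, "xyz": [0, 0, 0], "angular": [0.12, 0.02, -0.03]}
    - {"grip": 0.0, "xyz": [0, 0, 0], "angular": [0.25, 0.05, -0.06]}
    - {"grip": 0.0, "xyz": [0, 0, 0], "angular": [0.38, 0.09, -0.09]}
    - {"grip": 0.0, "xyz": [0, 0, 0], "angular": [0.5, 0.13, -0.12]}
    - {"grip": 0.0, "xyz": [0, 0, 0], "angular": [0.62, 0.17, -0.15]}
    - {"grip": 0.0, "xyz": [0, 0, 0], "angular": [0.732, 0.206, -0.166]}
    - {"grip": 0.0, "xyz": [0, 0, 0], "angular": [0.732, 0.206, -0.166]}
    - {"grip": 0.0, "xyz": [0, 0, 0], "angular": [0.732, 0.206, -0.166]}
    - {"grip": 0.0, "xyz": [0, 0, 0], "angular": [0.732, 0.206, -0.166]}
    - {"grip": 0.0, "xyz": [0, 0, 0], "angular": [0.732, 0.206, -0.166]}

```text
time_s: 20.7
tcp_pos: [0.5424, -0.0479, 0.2679]
ee_rot: [[-0.948, -0.006, 0.319], [-0.135, 0.913, -0.384], [-0.289, -0.407, -0.867]]
wrist_force: [-0.4, 0.4, -3.0]
gripper_width: 0.115
gripper_force: 30.0
```

```bash
python3 -c "
from h import *
grid()"
```

```text
j [  23.    6.  -37.   42.  -46. -138.] tcp [ 0.542 -0.048  0.268] Rt z [ 0.289 -0.407  0.867]
scene hidden near 4.0 left 10.0
y  [71, 65, 59, 53, 47, 41, 35, 29, 23, 17, 11, 5, -1, -7, -13, -19, -25, -31, -37, -43, -49, -55]
  30  81 162 117 121 120 120 123 119 118 118 122 121 121 119 119  88  89  45  55  52  54  50
  24  74 134 118 120 122 120 118 121 123 123 120 120 120 120 121  93  93  48  55  53  56  55
  18  78 149 119 121 118 121 120 121 118 117 119 122 119 120 120 119  73  46  56  55  55  55
  12  86 144 116 116 118 118 117 117 116 118 117 121 120 118 119 117  63  45  56  55  51  54
   6  79 175 119 118 118 119 117 122 122 120 120 122 119 121 123 100  72  44  52  54  57  55
   0  74 151 117 117 121 119 120 120 121 119 122 122 120 120 118  94  87  45  63  50  53  57
  -6  71 142 120 120 122 121 122 122 122 119 122 121 122 119 124  95  91  48  53  56  52  53
 -12  78 148 120 119 120 121 122 119 120 122 123 121 120 120 120 122  76  47  59  61  52  52
 -18  82 148 123 121 121 122 122 121 122 119 123 122 120 120 123  95  63  50  55  53  49  52
 -24  74 160 122 122 119 120 121 128 
[... 1532 characters left out ...]
9  38  49  46  45  36  40  39  39  35  37  35  37
 -24  46  47  45  47  47  47 104  72  56  49  50  53  49  56  53  51  38  31  35  36  35  34
 -30  45  48  46  46  44  43  78  47  51  50  47  50  51  51  46  50  48  32  40  28  35  29
 -36  47  44  57  53  44  47  45  46  40  56  51  56  55  51  50  52  50  39  35  38  34  40
 -42  43  60  67  85 103 109 109 111 112 102  67  42  49  51  50  49  51  48  46  35  36  36
 -48  50  92 104 105 106 107 108 110 106 106 111 101  62  46  48  46  45  44  42  32  35  36
 -54  95 104 101 105 106 107 106 104 104 106 106 104  90  47  48  43  49  47  46  38  38  35
 -60 104 107 104 109 108 107 106 106 104 105 103 105 101  87  38  46  43  48  43  41  34  34
```

Two bars now lie in line along the near wall and one lies slantwise at the corner. I'll tilt mostly left to seat the pack, then ramp gently to the far side so the outer bar slips inside the first.

Run:
```python
from h import *
s=r.sense(); p=np.array(s['tcp_pos'])
A=go(p,tilted(4.5,30,100)@F)
for d in (85,75,68,60):go(p,tilted(4.5,30,d)@F)
```

```text
xyz [0. 0. 0.] ang [ 0.0843  0.2009 -0.0593]
xyz [0. 0. 0.] ang [ 0.0905  0.3326 -0.0891]
xyz [0. 0. 0.] ang [ 0.0756  0.4201 -0.1059]
xyz [0. 0. 0.] ang [ 0.0562  0.4796 -0.1159]
xyz [0. 0. 0.] ang [ 0.0255  0.5445 -0.1253]
```

>>> move_arm:
  series:
    - {"grip": 0.0, "xyz": [0, 0, 0], "angular": [0.05, 0.1, -0.03]}
    - {"grip": 0.0, "xyz": [0, 0, 0], "angular": [0.084, 0.2, -0.06]}
    - {"grip": 0.0, "xyz": [0, 0, 0], "angular": [0.084, 0.2, -0.06]}
    - {"grip": 0.0, "xyz": [0, 0, 0], "angular": [0.084, 0.2, -0.06]}
    - {"grip": 0.0, "xyz": [0, 0, 0], "angular": [0.084, 0.2, -0.06]}
    - {"grip": 0.0, "xyz": [0, 0, 0], "angular": [0.09, 0.26, -0.075]}
    - {"grip": 0.0, "xyz": [0, 0, 0], "angular": [0.09, 0.333, -0.09]}
    - {"grip": 0.0, "xyz": [0, 0, 0], "angular": [0.083, 0.375, -0.097]}
    - {"grip": 0.0, "xyz": [0, 0, 0], "angular": [0.076, 0.42, -0.106]}
    - {"grip": 0.0, "xyz": [0, 0, 0], "angular": [0.076, 0.42, -0.106]}

```text
time_s: 21.8
tcp_pos: [0.5428, -0.0478, 0.2674]
ee_rot: [[-0.991, -0.102, -0.091], [-0.045, 0.869, -0.493], [0.129, -0.484, -0.866]]
wrist_force: [0.1, -0.7, -2.3]
gripper_width: 0.11
gripper_force: 30.0
```

```bash
python3 -c "
from h import *
grid()"
```

```text
j [  24.   18.  -17.   26.  -74. -120.] tcp [ 0.543 -0.048  0.267] Rt z [-0.129 -0.484  0.866]
scene hidden near 17.0 left 10.0
y  [71, 65, 59, 53, 47, 41, 35, 29, 23, 17, 11, 5, -1, -7, -13, -19, -25, -31, -37, -43, -49, -55]
  30  79 192 108 113 110  89  90  87  87  88  91  91  88  88  86  88  52  40  45  59  83  66
  24  89 177 197 124 130 109  95  96 175 106 105  84  97 174  93 106 137  33  70  98 106  95
  18  85 190 204 203 203 209 178 173 179 177 182 174 175 181 177 176 174 172 175 176 174  93
  12  86 221 202 200 197 202 196 173 173 173 172 175 202 199 177 175 177 175 173 174 176  93
   6  76 180 198 193 192 195 197 196 195 173 199 201 202 202 199 170 173 174 175 175 177 174
   0  80 208 197 198 197 199 197 201 202 201 202 201 201 204 202 200 174 172 171 175 176 104
  -6  78 204 199 197 197 198 198 197 199 201 199 200 201 201 200 200 175 173 175 175 177  94
 -12  78 185 199 197 199 200 202 203 206 201 201 205 203 203 203 205 205 202 175 176 182 107
 -18  87 186 195 193 197 196 196 196 198 196 197 198 199 199 200 199 204 203 173 174 178  96
 -24  87 172 195 198 197 198 201 199
[... 1532 characters left out ...]
9 114 117 103 103 103 118 112 113 113 101  86  62
 -24  73  88 104 110 110 113 108 112 110 110 110 113 109 114 113 107 107 112 112 101  74  62
 -30  85 115  85 110 110 109 110 109 115 112 109 111 115 111 115 113 108 113 116  92  57  62
 -36  99 142  80 113 111 111 109 115 111 109 115 111 112 113 112 110 110 109 110  70  75  63
 -42  82 140 114 112 113 110 113 113 111 114 112 113 111 110 115 112 112 114 110  78  78  69
 -48  80 137 108 113 113 102 101 113 112 112 110 114 113 101 102 112 112 113  91  78  79  69
 -54  96 131 119 110 116 127 131 102 117 119 128 123 121  98  99  95  97  57  62  62  64  62
 -60  91  91 103  95  90  75  80  90  76  70  81  99  76  78  83  88  85  69  78  69  58  62
```

The L is formed, with one bar along the left wall (x from -28 to -58) and two in line at the near wall (x about -57). I'll ramp the far slope on.

>>> move_arm:
  series:
    - {"grip": 0.0, "xyz": [0, 0, 0], "angular": [-0.01, 0.03, -0.005]}
    - {"grip": 0.0, "xyz": [0, 0, 0], "angular": [-0.02, 0.06, -0.01]}
    - {"grip": 0.0, "xyz": [0, 0, 0], "angular": [-0.03, 0.09, -0.01]}
    - {"grip": 0.0, "xyz": [0, 0, 0], "angular": [-0.04, 0.11, -0.015]}
    - {"grip": 0.0, "xyz": [0, 0, 0], "angular": [-0.04, 0.11, -0.015]}

```text
time_s: 22.4
tcp_pos: [0.5424, -0.0477, 0.2675]
ee_rot: [[-0.973, -0.112, -0.203], [-0.006, 0.887, -0.461], [0.232, -0.447, -0.864]]
wrist_force: [-0.1, 0.1, -2.4]
gripper_width: 0.109
gripper_force: 30.0
```

```bash
cat >> h.py <<'E'
def topg():
    s=r.sense(); Rt,t=tray(np.array(s['ee_rot']),np.array(s['tcp_pos'])); print('Rt z',Rt[2].round(3)); c=cap('top'); ys=range(72,-24,-4); print('y   ',' '.join('%3d'%y for y in ys))
    for x in range(18,-64,-4):
        print('%4d'%x,' '.join('%3d'%g for g in [c['img'].min(2)[tuple(np.round(proj(c,t+Rt@(np.array([x,y,9])/1000))[::-1]).astype(int))] for y in ys]))
E
python3 -c "
from h import *
topg()"
```

```text
Rt z [-0.232 -0.447  0.864]
y     72  68  64  60  56  52  48  44  40  36  32  28  24  20  16  12   8   4   0  -4  -8 -12 -16 -20
  18  42  46  46  46  43  37  56 107  95 117 125 110 100  92 113  70  36  41  40  37  41  43  41  45
  14  41  43  41  42  38  35  46  71  51  52  91  74  54  44  42  53  35  36  39  37  41  32  41  38
  10  37  41  41  37  38  43  41  36  37  41  43  45  36  35  30  36  36  39  35  37  40  35  43  41
   6  65  77  34  33  38  35  94  61  81 101 101  99 101  85 100  94  30  36  41  40  38  36  37  42
   2  80  96  98  32  30  27 102 116 116 119 118 115 116 116 118 117  46  29  43  34  33  30  28  27
  -2  74  95 101 102 107  54 110 118 114 112 115 113 113 115 112 118 102  96 100 103  53  80 102  95
  -6  79 100 103 106 116 116 117 117 114 116 112 112 115 112 112 115 117 123 117 121 121 117 124 119
 -10  76  93  99 101 119 114 114 115 114 116 112 114 118 117 114 114 115 117 116 115 115 114 114 118
 -14  75  90 100  97 112 111 114 111 111 113 110 112 112 111 113 113 112 111 111 113 112 113 115 113
 -18  73  93 100 102 115 113 113 116 113 113 114 114 116 116 1
[... 449 characters left out ...]
02 139 142 113 117 120 114 114 115 118 114 116 119 118 118 115 117 115 117 118 119 116 115 115
 -42  92 136 131 111 118 115 120 118 118 119 118 117 110 117 120 116 117 119 119 116 118 113 118 120
 -46  87 129 128 100 107 108 109 107 104 107 108 108  98  99  99 107 112 111 111 108 107 106 107 108
 -50  86 127 128  86  81  99  86 100 114 120 114  99  99 106  91  87 100  86  88  95 103 104  99 101
 -54  92 120 105  80  68  75 106  90 100 101  95  95 121 102  69  67  68  82  77  73  80  85  86  91
 -58  95  74  77  88  81  82  83  69  79  77  79  83  74  75  76  82  84  88  80  81  68  79  81  83
 -62  78  66  61  72  71  75  72  59  58  70  70  72  59  66  58  72  74  72  72  69  60  70  76  72
```

>>> move_arm:
  series:
    - {"grip": 0.0, "xyz": [0, 0, 0], "angular": [-0.01, 0.03, 0]}
    - {"grip": 0.0, "xyz": [0, 0, 0], "angular": [-0.02, 0.06, 0]}
    - {"grip": 0.0, "xyz": [0, 0, 0], "angular": [-0.02, 0.08, 0]}
    - {"grip": 0.0, "xyz": [0, 0, 0], "angular": [-0.02, 0.08, 0]}

```text
time_s: 22.85
tcp_pos: [0.5425, -0.0475, 0.2671]
ee_rot: [[-0.953, -0.108, -0.283], [0.03, 0.896, -0.443], [0.301, -0.43, -0.851]]
wrist_force: [0.0, -0.0, -3.0]
gripper_width: 0.113
gripper_force: 30.0
```

```bash
python3 -c "
from h import *
topg()
s=r.sense(); p=np.array(s['tcp_pos'])
go(p,tilted(4.5,30,115)@F);go(p,tilted(4.5,30,135)@F)"
```

```text
Rt z [-0.301 -0.43   0.851]
y     72  68  64  60  56  52  48  44  40  36  32  28  24  20  16  12   8   4   0  -4  -8 -12 -16 -20
  18  43  50  49  34  32  38  48  70  87 101 100  62  61  76 101  96  35  37  42  39  34  36  37  37
  14  79  89  92  62  32  21  59 108 113 121 118 118 109 113 121 118  90  27  32  29  34  31  28  36
  10  77  90 104  91  41  53  69 121 117 113 113 114 116 118 114 119 114  99  95  44  52  56  61  98
   6  74  91 106 104  99 103 107 118 115 113 114 116 115 117 117 118 120 119 121 123 108 102 107 124
   2  77  94 104 104 117 119 117 113 116 114 112 116 118 115 115 117 116 118 119 118 116 122 119 114
  -2  75  93 104 103 116 114 115 115 116 115 118 115 116 116 115 116 117 115 117 117 117 114 116 118
  -6  79  94 104 100 119 116 120 116 113 116 116 118 116 117 116 118 119 119 117 116 117 118 116 119
 -10  75  96 103 104 117 116 115 115 116 116 120 116 115 117 117 120 117 116 116 119 118 117 119 118
 -14  75  91 104 105 114 113 112 116 114 113 115 113 116 115 114 116 114 113 107 118 117 116 116 117
 -18  74  95 103 100 118 118 116 118 114 118 119 115 114 116 1
[... 539 characters left out ...]
 101
 -42 101 110 132  87  73  83  98  96 102 110  85  93 100 107 114 112  88  62  65  86  70  87  89  78
 -46  87  75  74  78  76  90  90  82  65  65  69 115 109 102  91 105  57  63  67  64  63  63  60  74
 -50  76  78  77  72  78  78  71  66  63  73  85  84  82  72  61  81  56  62  65  61  63  64  58  67
 -54  75  78  78  76  84  78  67  77 114 112 111 117  74 100 105  67  73  74  67  66  76  71  77  79
 -58  76  86  79  82  72  73  71  79 118  95  98  95  89  78 103  77  74  73  76  75  86  78  75  75
 -62  61  64  61  73  64  61  58  59  64  63  62  55  58  66  63  73  69  62  61  65  61  68  63  64
xyz [0. 0. 0.] ang [ 0.0211 -0.5356  0.0909]
xyz [0. 0. 0.] ang [-0.0826 -0.6826  0.1079]
```

The outer bar has swung free (from (-30,28) to (-18,4)). I'll return quickly to the diagonal so it slides left inside the first.

>>> move_arm:
  series:
    - {"grip": 0.0, "xyz": [0, 0, 0], "angular": [0.02, -0.14, 0.02]}
    - {"grip": 0.0, "xyz": [0, 0, 0], "angular": [0.03, -0.28, 0.05]}
    - {"grip": 0.0, "xyz": [0, 0, 0], "angular": [0.03, -0.4, 0.07]}
    - {"grip": 0.0, "xyz": [0, 0, 0], "angular": [0.02, -0.5, 0.085]}
    - {"grip": 0.0, "xyz": [0, 0, 0], "angular": [0.02, -0.536, 0.09]}
    - {"grip": 0.0, "xyz": [0, 0, 0], "angular": [0.02, -0.536, 0.09]}
    - {"grip": 0.0, "xyz": [0, 0, 0], "angular": [-0.03, -0.6, 0.1]}
    - {"grip": 0.0, "xyz": [0, 0, 0], "angular": [-0.083, -0.683, 0.108]}
    - {"grip": 0.0, "xyz": [0, 0, 0], "angular": [-0.083, -0.683, 0.108]}
    - {"grip": 0.0, "xyz": [0, 0, 0], "angular": [-0.083, -0.683, 0.108]}

```text
time_s: 23.9
tcp_pos: [0.5425, -0.0479, 0.2678]
ee_rot: [[-0.925, -0.006, 0.379], [-0.139, 0.935, -0.326], [-0.352, -0.354, -0.866]]
wrist_force: [0.8, 0.5, -1.9]
gripper_width: 0.108
gripper_force: 30.0
```

```bash
python3 -c "
from h import *
grid()"
```

```text
j [  21.    4.  -40.   44.  -40. -139.] tcp [ 0.543 -0.048  0.268] Rt z [ 0.352 -0.354  0.866]
scene hidden near 2.0 left 12.0
y  [71, 65, 59, 53, 47, 41, 35, 29, 23, 17, 11, 5, -1, -7, -13, -19, -25, -31, -37, -43, -49, -55]
  30  74 139 119 120 120 118 118 119 118 118 119 120 115 119 117 118  99  76  39  53  60  53
  24  73 134 118 118 118 122 120 117 119 118 120 118 119 120 118 117  95  89  41  53  53  51
  18  83 146 122 118 118 118 119 116 118 120 120 119 117 119 119 120  96  91  47  56  53  54
  12  83 163 114 117 114 116 118 117 120 117 117 116 117 117 118 118  94  88  41  56  53  53
   6  72 159 122 118 120 120 118 119 116 117 121 120 117 118 119 122  96  73  44  52  52  51
   0  78 118 118 119 119 120 120 119 119 117 119 121 118 119 121 119  93  62  42  49  53  49
  -6  73 146 118 118 118 118 118 122 122 121 120 119 123 119 120 120  93  77  39  55  51  50
 -12  73 164 116 117 117 120 121 121 120 121 120 118 121 120 119 122  94  90  42  55  53  50
 -18  74 139 120 119 117 120 118 123 119 119 123 120 122 119 120 122  97  92  44  53  51  78
 -24  79 162 118 119 120 120 119 122 
[... 1533 characters left out ...]
1  44  47  44  46  40  39  47  43  41  42  49  41
 -24  63  50  44  50  43  47  43  40  38  41  38  45  45  42  45  34  38  35  35  34  38  34
 -30  72  44  43  45  46  42  45  77  86  85  82  83  54  41  36  31  35  36  37  39  41  35
 -36  93  44  48  49  46  47  45  84  96  91  98  67  40  48  45  38  38  33  34  39  38  36
 -42  99  42  49  45  43  44  37 103 102  99  55  45  51  47  52  51  51  45  40  35  33  34
 -48  67  44  45  46  44  43  37 105  87  41  49  49  50  52  51  50  50  47  51  43  37  34
 -54  69  40  48  46  40  44  54  94  43  50  51  46  55  48  49  49  50  48  49  50  37  35
 -60  76  46  44  44  44  43  40  47  46  38  45  45  51  61  48  47  52  48  49  47  47  38
```

Floor and near wall are clear, with the bars now at the left wall by the corner (y=59, x from -36 to -58, and behind). I'll carry it over the tub and look from there.

Run:
```python
from h import *
R,p,_,_=final(4.5,29,[.527,.384,.13]); go(p,R)
```

```text
xyz [-59.3 302.7 -89.3] ang [-0.0125  0.0121  0.0001]
```

>>> move_arm:
  series:
    - {"grip": 0.0, "xyz": [-1, 6, -2], "angular": [0, 0, 0]}
    - {"grip": 0.0, "xyz": [-4, 20, -6], "angular": [0, 0, 0]}
    - {"grip": 0.0, "xyz": [-8, 42, -12], "angular": [0, 0, 0]}
    - {"grip": 0.0, "xyz": [-14, 72, -21], "angular": [0, 0, 0]}
    - {"grip": 0.0, "xyz": [-21, 106, -31], "angular": [0, 0, 0]}
    - {"grip": 0.0, "xyz": [-28, 142, -42], "angular": [0, 0, 0]}
    - {"grip": 0.0, "xyz": [-35, 178, -53], "angular": [0, 0, 0]}
    - {"grip": 0.0, "xyz": [-42, 214, -63], "angular": [0, 0, 0]}
    - {"grip": 0.0, "xyz": [-49, 248, -73], "angular": [0, 0, 0]}
    - {"grip": 0.0, "xyz": [-53, 272, -80], "angular": [0, 0, 0]}

```text
time_s: 25.0
tcp_pos: [0.5596, 0.2444, 0.2591]
ee_rot: [[-0.924, -0.009, 0.381], [-0.142, 0.936, -0.323], [-0.354, -0.353, -0.866]]
wrist_force: [0.4, -0.1, -1.8]
gripper_width: 0.113
gripper_force: 30.0
```

>>> move_arm:
  series:
    - {"grip": 0.0, "xyz": [-3, 16, -4], "angular": [0, 0, 0]}
    - {"grip": 0.0, "xyz": [-5, 25, -7], "angular": [0, 0, 0]}
    - {"grip": 0.0, "xyz": [-6, 30, -9], "angular": [0, 0, 0]}
    - {"grip": 0.0, "xyz": [-6, 30, -9], "angular": [0, 0, 0]}

```text
time_s: 25.4
tcp_pos: [0.5613, 0.2722, 0.2588]
ee_rot: [[-0.925, -0.006, 0.38], [-0.139, 0.936, -0.324], [-0.354, -0.353, -0.866]]
wrist_force: [-0.1, 0.1, -2.7]
gripper_width: 0.115
gripper_force: 30.0
```

```bash
python3 -c "
from h import *
grid()
s=r.sense();Rt,t=tray(np.array(s['ee_rot']),np.array(s['tcp_pos']));print('corner',t+Rt@[-.062,.072,.003])"
```

```text
j [  51.   19.  -21.   36.  -58. -159.] tcp [0.561 0.272 0.259] Rt z [ 0.354 -0.353  0.866]
scene hidden near 3.0 left 7.0
y  [71, 65, 59, 53, 47, 41, 35, 29, 23, 17, 11, 5, -1, -7, -13, -19, -25, -31, -37, -43, -49, -55]
  30 160 125 122 119 121 120 120 122 118 121 120 119 119 121 100  52  53  56  55  51  83  99
  24 132 117 123 120 122 119 123 119 122 123 120 121 124 122  98  52  54  56  52  48  70  92
  18 154  85 121 122 121 121 122 121 121 120 122 121 117 121 118  51  55  53  53  52  78  89
  12 109 119 116 117 117 117 118 115 121 120 121 117 119 121  93  52  54  53  51  50  68  92
   6 145 104 119 122 121 116 121 118 118 117 119 119 120 122 122  50  53  51  52  51  80  92
   0 104 146 114 119 119 119 119 120 119 120 121 121 117 125  50  85  57  50  55  51  60  89
  -6 128 101 118 119 120 117 118 119 121 120 121 120 118 124  65  46  56  52  54  53  52  53
 -12  96 107 115 119 119 121 122 120 120 119 120 118 119 120  55  52  67  56  51  51  61  47
 -18 105 126 116 121 121 121 121 118 120 122 121 122 120 123  68  49  51  51  52  48  59  67
 -24  93 142 119 122 122 119 123 122 123 
[... 1570 characters left out ...]
 40  47
 -24  38  46  38  36  41  31  37  33  37  36  37  40  33  36  43  36  36  41  38  37  40  42
 -30  48  46  45  37  36  32  33  37  33  39  37  32  34  37  36  38  41  35  37  37  37  39
 -36  51  51  51  53  48  45  34  34  37  38  36  40  38  36  42  39  35  36  35  37  41  39
 -42  51  54  49  52  49  53  49  45  35  34  35  38  40  35  32  37  41  34  37  43  38  43
 -48  51  46  51  46  47  48  45  45  48  34  31  37  34  33  35  34  39  34  34  34  38  42
 -54  44  47  52  46  50  46  45  43  48  32  32  29  36  36  34  35  32  35  34  36  34  41
 -60  47  48  46  50  46  47  48  47  46  56  32  33  35  38  36  35  30  39  38  35  37  41
corner [0.52765375 0.38041446 0.12825372]
```

```bash
python3 -c "
from h import *
s=r.sense(); Rt,t=tray(np.array(s['ee_rot']),np.array(s['tcp_pos']))
for n in('scene','top'):
    c=cap(n); im=cv2.resize(c['img'].min(2),None,fx=4,fy=4,interpolation=cv2.INTER_LINEAR); ys=np.arange(76,48,-2); print(n,ys)
    for x in range(24,-66,-5):
        print('%4d'%x,' '.join('%3d'%g for g in [im[tuple(np.round(4*proj(c,t+Rt@(np.array([x,y,7])/1000))[::-1]+1.5).astype(int))] for y in ys]))
"
```

```text
scene [76 74 72 70 68 66 64 62 60 58 56 54 52 50]
  24 186 146 109 121 142 138 107  96 111 122 123 122 122 121
  19 188 141 111 127 145 116  92  97 113 119 121 122 122 122
  14 193 139 113 133 140 112  90  92 106 115 119 118 118 118
   9 177 121 112 139 143 114  98  99 113 115 117 118 118 117
   4 173 124 115 124 143 126 109  96 104 117 120 120 119 119
  -1 180 130 114 125 158 155 122  99 107 117 119 120 118 117
  -6 204 147 106 121 147 134 114 101 103 115 122 121 118 118
 -11 191 137 106 134 147 120 102 115 117 121 120 119 119 121
 -16 180 136 121 134 147 141 134 109 107 116 119 119 119 118
 -21 172 133 117 129 148 145 134 120 113 115 119 120 120 121
 -26 183 146 113 114 144 151 137 118 110 114 119 120 121 121
 -31 195 155 106 127 164 163 134 130 142 144 137 128 119 117
 -36 197 163 133 138 156 164 163 157 168 195 196 146 116 118
 -41 180 134 120 141 150 146 144 149 175 199 187 158 143 146
 -46 188 156 123 120 141 153 147 151 183 210 186 161 147 147
 -51 192 161 120 118 135 139 135 132 149 169 163 150 145 145
 -56 162 136 120 139 179 174 148 150 163 172 170 149 134 144
 -61 123 104 
[... 493 characters left out ...]
1  47  46  49  53  58  55  55
 -11  41  40  41  46  51  61  64  65  60  59  65  70  70  73
 -16  46  44  42  42  44  47  50  48  46  45  43  45  46  44
 -21  44  43  41  42  43  46  46  44  42  39  39  40  39  37
 -26  36  36  37  42  51  61  53  37  38  40  36  34  37  38
 -31  46  46  47  47  47  47  45  43  43  43  42  41  40  40
 -36  49  50  49  49  50  51  52  53  53  50  49  51  52  53
 -41  52  52  51  52  52  50  51  52  52  51  50  49  50  49
 -46  49  49  50  50  50  50  49  49  51  51  49  49  48  49
 -51  48  47  51  50  49  49  50  51  51  50  50  49  50  51
 -56  49  50  50  48  46  48  48  47  47  47  45  45  47  49
 -61  47  47  47  48  46  45  46  48  48  48  46  46  47  48
```

One bar still seems to sit in line along the left wall, with its mid about 50 mm from the corner. There's plenty of time, so I'll repeat the cycle once, this time returning sooner. I'll rise 40 mm first.

>>> move_arm:
  series:
    - {"grip": 0.0, "xyz": [-7, -7, -18], "angular": [-0.06, -0.08, 0.02]}
    - {"grip": 0.0, "xyz": [-14, -14, -35], "angular": [-0.13, -0.15, 0.04]}
    - {"grip": 0.0, "xyz": [-14, -14, -35], "angular": [-0.2, -0.16, 0.06]}
    - {"grip": 0.0, "xyz": [-14, -14, -35], "angular": [-0.27, -0.16, 0.08]}
    - {"grip": 0.0, "xyz": [-14, -14, -35], "angular": [-0.332, -0.16, 0.09]}
    - {"grip": 0.0, "xyz": [-14, -14, -35], "angular": [-0.42, -0.16, 0.11]}
    - {"grip": 0.0, "xyz": [-14, -14, -35], "angular": [-0.5, -0.16, 0.135]}
    - {"grip": 0.0, "xyz": [-14, -14, -35], "angular": [-0.57, -0.16, 0.155]}
    - {"grip": 0.0, "xyz": [-14, -14, -35], "angular": [-0.63, -0.155, 0.17]}
    - {"grip": 0.0, "xyz": [-14, -14, -35], "angular": [-0.63, -0.155, 0.17]}

```text
time_s: 26.6
tcp_pos: [0.5609, 0.2706, 0.2995]
ee_rot: [[-0.868, -0.126, 0.481], [0.028, 0.953, 0.302], [-0.496, 0.276, -0.823]]
wrist_force: [1.2, 0.8, -2.4]
gripper_width: 0.113
gripper_force: 30.0
```

```bash
python3 -c "
from h import *
grid()
s=r.sense(); p=np.array(s['tcp_pos'])
for d in (135,115,100): go(p,tilted(4.5,30,d)@F)" | sed -n '1,18p;36,$p'
```

```text
j [  43.    6.  -26.   15.  -24. -142.] tcp [0.561 0.271 0.3  ] Rt z [0.496 0.276 0.823]
scene hidden near 4.0 left 35.0
y  [71, 65, 59, 53, 47, 41, 35, 29, 23, 17, 11, 5, -1, -7, -13, -19, -25, -31, -37, -43, -49, -55]
  30 123 120 118 119 164  80  85 102 102 100 100 100 101  99 103 103  99  99  99  97  97  96
  24 120 121 120 143 108  82 100 103 102 100 102 104  99  99  98  97 100  98  99  99  98  99
  18 121 121 121 131  96  80  84 101 100 100 102  98 100  99  99  99  96  97  98  98  97  98
  12 120 123 122 116 161  81  84 102  98 101  98  98  99 100  98 100 101  98  96  95  97  97
   6 125 121 122 113 112  82  84 101  99  98 101 100 100  99 102  99  99  98  99 100  98  98
   0 123 120 122 129 155  83  83 103 101  98 102  99  98  99  97  98 100  99  98  99  98  96
  -6 123 121 116 117 110  81  87 102 100 100 101 100 100 101 101 100 100 103  99  98  99 100
 -12 123 122 120 128 112  81  84  97  99 100 101 102 103  99 100 100 101  99  99 100 101 100
 -18 121 121 119 126 154  85  86 103 103 101 102 101 102 101 102  99 101 101 102 100  98 100
 -24 120 121 120 117 114  83  84 105 102 102 101 100 101 101 101 101 101 100  97  99 100  98
 -30 121 122 120 121 116  82  84 101 101 101 100 100 102 101 101 104 101 102  99  99 101 100
 -36 130 112 111 106 157  73  88 102 101 100 102 102 100 101 101 101  99  98  98 103  98  98
 -42 122 130 106 116 154  83  86 101 102 102 103 101 100 100 101 102 100 100 100  99  99  98
 -48 139 129 125 117 122  87  85  99 102 104 102 100 100 103 102 101 101  98 102 102  99  99
 -54 122 139 116  95 155 103  83  99 102 101  99 100 100  99 103  99  99  98  99  99  97  99
 -54  74  76  86  64  64  69  66  67  77  76  76  79  38  47  37  41  43  40  71  78  77  69
 -60  83  68  75  83  63  63  57  53  65  63  58  54  34  39  39  38  39  31  61  57  52  61
xyz [0. 0. 0.] ang [ 0.6284  0.1555 -0.1704]
xyz [0. 0. 0.] ang [ 0.7369  0.3004 -0.1785]
xyz [0. 0. 0.] ang [ 0.7836  0.4294 -0.172 ]
```

>>> move_arm:
  series:
    - {"grip": 0.0, "xyz": [0, 0, 0], "angular": [-0.03, 0, 0.01]}
    - {"grip": 0.0, "xyz": [0, 0, 0], "angular": [-0.05, 0, 0.015]}
    - {"grip": 0.0, "xyz": [0, 0, 0], "angular": [-0.05, 0, 0.015]}
    - {"grip": 0.0, "xyz": [0, 0, 0], "angular": [-0.05, 0, 0.015]}

```text
time_s: 27.1
tcp_pos: [0.5608, 0.2723, 0.2988]
ee_rot: [[-0.87, -0.141, 0.473], [0.038, 0.936, 0.349], [-0.492, 0.322, -0.809]]
wrist_force: [-0.1, -1.1, -2.2]
gripper_width: 0.117
gripper_force: 30.0
```

```bash
python3 -c "
from h import *
topg()"
```

```text
Rt z [0.492 0.322 0.809]
y     72  68  64  60  56  52  48  44  40  36  32  28  24  20  16  12   8   4   0  -4  -8 -12 -16 -20
  18  92  68  64  67  64  63  65  63  64  61  66  66  72  72  71  71  73  73  72  71  69  72  72  73
  14  96  64  67  63  61  64  65  67  58  63  65  64  68  73  72  71  70  71  73  71  70  73  72  73
  10  95  62  67  67  66  65  65  65  63  67  60  65  66  72  74  75  73  74  73  72  71  71  73  75
   6  90  64  63  66  68  64  66  67  66  66  66  66  65  73  73  74  76  72  73  71  73  73  69  69
   2  90  62  65  65  67  64  66  66  64  63  65  67  65  74  69  74  73  74  74  73  74  73  73  74
  -2  84  58  65  62  66  67  65  63  63  64  65  62  70  75  73  75  75  71  75  71  75  72  70  74
  -6  80  60  68  61  67  66  65  64  64  64  65  64  71  72  70  73  73  73  76  73  70  58  76  76
 -10  84  59  66  66  67  63  63  64  66  64  64  62  67  73  75  72  72  74  70  75  70  44  54  61
 -14  87  68  63  65  65  68  63  65  66  63  65  65  66  77  74  71  74  75  74  74  70  40  37  49
 -18  90  71  66  66  61  65  62  65  63  66  67  64  66  73  72 
[... 446 characters left out ...]
01  77  96  62  66  66  68  70  68  70  68  67  64  74  72  72  74  73  76  76  71  40  43  39
 -42  88  66  91  63  64  65  70  70  71  71  64  65  65  74  74  72  69  74  75  76  68  39  41  40
 -46  78  70  88  59  64  66  67  68  71  69  66  64  64  76  75  74  71  74  70  71  70  41  39  37
 -50  80  72  71  63  67  68  73  71  75  71  61  60  62  65  66  74  72  64  71  68  66  44  57  39
 -54  87  78  76  61  69  68  68  74  69  71  91  76  77  79  72  80  78  68  66  62  43  38  56  38
 -58  91  72  71  59  62  66  63  77  68  67  96  96  89  92  86  89  91  87  62  62  39  39  39  39
 -62  92  73  70  78  75 117  51  82  52  62  69  68  71  98  78  69  63  54  62  57  42  35  38  41
```

>>> move_arm:
  series:
    - {"grip": 0.0, "xyz": [0, 0, 0], "angular": [-0.03, 0, 0.01]}
    - {"grip": 0.0, "xyz": [0, 0, 0], "angular": [-0.05, 0, 0.015]}
    - {"grip": 0.0, "xyz": [0, 0, 0], "angular": [-0.05, 0, 0.015]}
    - {"grip": 0.0, "xyz": [0, 0, 0], "angular": [-0.05, 0, 0.015]}

```text
time_s: 27.55
tcp_pos: [0.561, 0.2723, 0.299]
ee_rot: [[-0.872, -0.151, 0.466], [0.053, 0.917, 0.396], [-0.487, 0.37, -0.791]]
wrist_force: [0.3, 0.4, -2.5]
gripper_width: 0.112
gripper_force: 30.0
```

```bash
python3 -c "
from h import *
topg()
s=r.sense(); p=np.array(s['tcp_pos'])
for d in (150,135,115,100): go(p,tilted(4.5,30,d)@F)"
```

```text
Rt z [0.487 0.37  0.791]
y     72  68  64  60  56  52  48  44  40  36  32  28  24  20  16  12   8   4   0  -4  -8 -12 -16 -20
  18  78  66  64  62  66  65  63  68  65  66  63  66  64  65  70  71  72  70  76  70  73  68  71  72
  14  73  70  61  64  66  64  65  64  65  65  64  66  63  67  74  69  72  72  70  70  72  74  69  68
  10  92  71  63  67  65  67  65  63  66  67  65  63  65  63  69  71  69  74  73  73  71  73  72  73
   6  96  72  63  66  63  64  66  64  64  62  67  64  66  62  74  72  75  73  69  70  70  73  72  72
   2 102  72  66  65  67  64  62  65  63  62  67  66  66  63  72  71  73  69  73  73  74  69  73  72
  -2  97  76  68  65  61  65  63  62  63  66  65  64  64  61  75  69  73  73  75  74  71  77  72  73
  -6  91  76  65  65  65  64  66  65  64  65  66  67  67  66  71  73  75  71  74  73  71  72  71  77
 -10  91  74  63  65  63  66  66  63  66  64  63  65  65  63  71  70  74  72  73  71  70  73  57  41
 -14  84  75  66  65  64  68  64  65  66  62  65  65  66  63  76  72  74  72  73  74  74  73  45  35
 -18  83  57  63  64  65  63  68  67  63  63  65  64  66  62  73 
[... 626 characters left out ...]
 73  69  57  38
 -46 101  71  68  72  72  60  68  64  69  65  58  65  62  62  70  71  71  71  72  70  69  73  65  35
 -50  88  74  70  69  72  69  69  70  71  66  63  60  63  61  65  67  66  68  66  74  63  68  67  37
 -54  90  77  71  65  72  72  74  70  67  63  66  77  87  73  78  68  77  81  69  65  76  83  82  36
 -58  86  75  67  70  70  75  69  64  67  71  67  87  94  92  92  85  91  89  81  74  92  96  92  42
 -62  90  76  76 122  84 120  58  69  52  60  94  69  67  65  65  58  72  66  61  58  63  75  67  38
xyz [0. 0. 0.] ang [ 0.6224  0.0758 -0.1782]
xyz [0. 0. 0.] ang [ 0.7319  0.1549 -0.1918]
xyz [0. 0. 0.] ang [ 0.842   0.2996 -0.1921]
xyz [0. 0. 0.] ang [ 0.8898  0.4286 -0.1787]
```

>>> move_arm:
  series:
    - {"grip": 0.0, "xyz": [0, 0, 0], "angular": [0.14, 0.02, -0.04]}
    - {"grip": 0.0, "xyz": [0, 0, 0], "angular": [0.28, 0.05, -0.08]}
    - {"grip": 0.0, "xyz": [0, 0, 0], "angular": [0.42, 0.07, -0.12]}
    - {"grip": 0.0, "xyz": [0, 0, 0], "angular": [0.56, 0.1, -0.16]}
    - {"grip": 0.0, "xyz": [0, 0, 0], "angular": [0.7, 0.15, -0.19]}
    - {"grip": 0.0, "xyz": [0, 0, 0], "angular": [0.78, 0.23, -0.19]}
    - {"grip": 0.0, "xyz": [0, 0, 0], "angular": [0.842, 0.3, -0.19]}
    - {"grip": 0.0, "xyz": [0, 0, 0], "angular": [0.842, 0.3, -0.19]}
    - {"grip": 0.0, "xyz": [0, 0, 0], "angular": [0.842, 0.3, -0.19]}
    - {"grip": 0.0, "xyz": [0, 0, 0], "angular": [0.842, 0.3, -0.19]}

```text
time_s: 28.6
tcp_pos: [0.5607, 0.2719, 0.2993]
ee_rot: [[-0.969, -0.017, 0.246], [-0.125, 0.893, -0.433], [-0.213, -0.45, -0.867]]
wrist_force: [0.3, 0.4, -2.1]
gripper_width: 0.113
gripper_force: 30.0
```

```bash
python3 -c "
from h import *
grid()
s=r.sense(); p=np.array(s['tcp_pos'])
for d in (100,75,60,53): go(p,tilted(4.5,30,d)@F)" | sed -n '1,19p;36,$p'
```

```text
j [  52.   22.   -8.   29.  -75. -148.] tcp [0.561 0.272 0.299] Rt z [ 0.213 -0.45   0.867]
scene hidden near 8.0 left 4.0
y  [71, 65, 59, 53, 47, 41, 35, 29, 23, 17, 11, 5, -1, -7, -13, -19, -25, -31, -37, -43, -49, -55]
  30 169  95 123 121 121 120 122 121 122 122 120 124 119  55  58  58  56  54  73  99 118 105
  24 166  98 122 122 121 123 122 122 124 123 125 126 120  60  62  55  57  56  90  95  97  69
  18 145  91 121 123 121 124 123 122 118 122 122 123 124  60  56  57  55  55 138  55  57  64
  12 162 113 119 118 119 120 120 120 121 121 120 123  84  53  61  62  56  56  57  54  59  59
   6 154  91 121 120 121 122 119 121 120 122 121 122 117  52  61  69  57  50 101 113 154  91
   0 132  93 121 121 118 121 121 121 121 121 121 121 122  53  50  53  45  60 130 153 159 172
  -6 140  92 121 121 120 120 120 118 120 122 117 124 120  44  41  56  86 126 145 157 162 170
 -12 158 125 125 157 156 156 158 153 128 161 157 160 159  97 122 132 124 142 150 159 169 170
 -18 168 128 159 158 155 157 157 157 159 160 161 160 161 165 132 127 128 145 160 163 171 173
 -24 162 128 161 159 157 160 159 159 162 
[... 275 characters left out ...]
161 162 162 162 166 122 140 157 157 167 171 170 174 174
 -48 150 129 162 160 162 160 161 160 161 163 159 162 162 128 144 159 166 169 173 176 177 177
 -54 174 138 159 163 163 157 166 154 155 156 162 159 127 144 156 164 170 170 173 175 176 178
 -60 189 171 188 226 221 229 194 206 197 206 194 157 143 148 160 166 173 172 175 174 176 176
 -54  37  41  39  31  35  34  32  33  35  33  28  96  58  35  32  29  29  37  44  50  73  42
 -60  40  36  39  36  35  35  37  34  37  35  33 111  70  70  84  82  80  90  86  98  79  43
xyz [0. 0. 0.] ang [ 0.0421  0.1247 -0.0377]
xyz [0. 0. 0.] ang [ 0.0331  0.3427 -0.0892]
xyz [0. 0. 0.] ang [-0.017   0.4661 -0.1133]
xyz [0. 0. 0.] ang [-0.0511  0.5188 -0.1221]
```

```bash
cat >> h.py <<'E'
def fine():
    s=r.sense(); Rt,t=tray(np.array(s['ee_rot']),np.array(s['tcp_pos']))
    c=cap('scene'); im=cv2.resize(c['img'].min(2),None,fx=4,fy=4,interpolation=cv2.INTER_LINEAR)
    f=lambda x,y,z:im[tuple(np.round(4*proj(c,t+Rt@(np.array([x,y,z])/1000))[::-1]+1.5).astype(int))]
    xs=range(-42,-70,-3); ys=range(74,-30,-4); print('near: y',list(ys))
    for x in xs: print('%4d'%x,' '.join('%3d'%f(x,y,9) for y in ys))
    ys=range(76,52,-2); print('left: y',list(ys))
    for x in range(30,-64,-6): print('%4d'%x,' '.join('%3d'%f(x,y,9) for y in ys))
    return c,Rt,t
E
python3 -c "
from h import *
c,Rt,t=fine()
save(c,'s7.png')"
```

```text
near: y [74, 70, 66, 62, 58, 54, 50, 46, 42, 38, 34, 30, 26, 22, 18, 14, 10, 6, 2, -2, -6, -10, -14, -18, -22, -26]
 -42 127 174 136 160 162 163 162 161 163 161 162 162 163 163 162 162 163 161 163 161 143 130 141 150 156 163
 -45 128 160 135 159 163 163 161 162 163 163 162 163 163 163 163 162 162 162 164 160 137 133 146 153 161 164
 -48 107 158 122 161 162 162 161 161 161 163 161 161 161 159 161 161 161 162 162 138 129 143 151 157 164 166
 -51 116 154 133 155 159 159 157 156 157 160 157 158 158 157 158 157 158 158 148 129 133 146 153 158 166 167
 -54 124 173 141 163 164 160 162 158 163 160 159 165 162 166 165 164 164 157 136 126 139 150 155 161 165 169
 -57 126 159 172 188 192 201 190 210 190 179 190 191 223 184 204 207 201 183 130 133 146 154 159 164 167 170
 -60 109 155 183 196 197 193 207 202 214 192 188 198 196 178 203 210 216 178 126 139 150 157 161 166 169 172
 -63 105 137 150 147 132 150 152 142 154 135 147 144 130 135 127 155 156 143 134 143 153 158 164 168 170 173
 -66 101  92  89  94  93  92 100  90 102  89  77  84  78  89  85  81  98 123 138 148 155 160 166 169 171 173
 -6
[... 310 characters left out ...]
123 123 123
  12 193 173 163 154 125 110 112 117 119 119 119 118
   6 196 164 146 146 126 108 108 117 121 120 120 120
   0 196 162 136 145 121  95 103 119 122 122 121 121
  -6 188 159 154 171 144 104 101 115 117 118 119 120
 -12 186 141 143 148 133 125 130 138 133 128 144 148
 -18 183 155 147 153 142 135 149 155 157 159 159 158
 -24 188 169 157 148 132 128 137 150 159 159 157 157
 -30 198 170 151 143 124 125 130 150 159 159 158 157
 -36 166 137 147 168 168 140 132 146 157 159 159 157
 -42 116 127 157 174 153 136 146 160 163 162 162 163
 -48 105 107 132 158 143 122 144 161 162 162 162 162
 -54 128 124 158 173 155 141 159 163 163 164 160 160
 -60 126 109 130 155 164 183 192 196 201 197 191 193
```

The bright near-wall strip is only the rim from this angle. I'll return to the diagonal for a clean reading.

```bash
python3 -c "
from h import *
s=r.sense(); p=np.array(s['tcp_pos'])
go(p,tilted(4.5,30,142)@F)"
```

```text
xyz [0. 0. 0.] ang [-0.1434 -0.183   0.0577]
```

>>> move_arm:
  series:
    - {"grip": 0.0, "xyz": [0, 0, 0], "angular": [-0.07, -0.09, 0.03]}
    - {"grip": 0.0, "xyz": [0, 0, 0], "angular": [-0.14, -0.18, 0.058]}
    - {"grip": 0.0, "xyz": [0, 0, 0], "angular": [-0.14, -0.18, 0.058]}
    - {"grip": 0.0, "xyz": [0, 0, 0], "angular": [-0.14, -0.18, 0.058]}

```text
time_s: 29.15
tcp_pos: [0.5608, 0.2718, 0.3002]
ee_rot: [[-0.911, -0.008, 0.413], [-0.136, 0.95, -0.281], [-0.39, -0.312, -0.866]]
wrist_force: [1.2, 0.7, -1.7]
gripper_width: 0.11
gripper_force: 30.0
```

```bash
python3 -c "
from h import *
c,Rt,t=fine()"
```

```text
near: y [74, 70, 66, 62, 58, 54, 50, 46, 42, 38, 34, 30, 26, 22, 18, 14, 10, 6, 2, -2, -6, -10, -14, -18, -22, -26]
 -42 124 110 126  92 116 121 120 121 121 122 121 121 122 121 121 122 121 120 119 119 119 120 120 118 119 120
 -45 131 110 142  92 105 121 119 119 120 121 120 119 121 120 119 120 120 119 119 119 117 118 119 116 117 119
 -48 126 107 147 101 115 122 117 119 121 119 120 119 127 123 117 121 118 119 118 116 117 116 117 125 118 118
 -51 125 111 137 105 130 126 119 134 126 119 132 126 140 119 123 132 114 124 115 114 124 122 130 130 119 131
 -54 134 115 136 124 145 132 149 155 134 142 154 152 153 153 150 141 146 144 130 146 152 155 147 140 151 149
 -57 111 108 152 178 197 192 202 205 200 185 192 222 203 195 199 201 194 186 179 195 212 210 182 197 207 197
 -60 100 107 150 185 206 201 205 205 207 195 193 208 206 195 194 201 196 191 189 203 198 202 197 182 201 202
 -63 111 112 136 155 159 165 157 167 165 165 148 171 165 169 172 163 164 169 157 168 171 167 163 144 163 168
 -66 112 128 122 140 135 143 140 144 145 143 129 150 137 141 158 141 142 156 142 139 149 153 140 136 139 143
 -6
[... 310 characters left out ...]
115 118 117
  12 148  99 111 136 161 143 113  91 102 113 117 116
   6 151 121  92 102 130 133 109  91  99 113 118 119
   0 175 122  96 110 132 125 104  92 104 114 118 119
  -6 170 111  91 101 132 131 112  93 100 114 118 118
 -12 181 126 106 112 137 135 106  92 100 114 119 119
 -18 178 120  95 112 133 135 108  94  98 112 116 117
 -24 175 125 101 108 128 134 108  91 101 117 120 120
 -30 169 121  95 109 132 131 110  94 102 115 119 118
 -36 179 138 114 110 120 119 105  92 101 116 120 118
 -42 170 124  93 110 129 126 107  92 101 116 121 121
 -48 181 126 104 107 139 147 121 101 107 115 124 122
 -54 171 134 115 115 137 136 127 124 137 145 141 132
 -60 116 100 100 107 133 150 167 185 196 206 200 201
```

All three bars now lie in line along the near wall. With a steep left tilt, I'll ramp far slowly to free the outer bar, then return at once.

```bash
python3 -c "
from h import *
s=r.sense(); p=np.array(s['tcp_pos'])
go(p,tilted(4.5,30,110)@F);go(p,tilted(4.5,30,85)@F)
A=go(p,tilted(4.5,30,65)@F)
for d in (61,57,54,70,90,110,130): print(d);go(p,tilted(4.5,30,d)@F,A)"
```

```text
xyz [0. 0. 0.] ang [ 0.1585  0.22   -0.0715]
xyz [0. 0. 0.] ang [ 0.1883  0.4382 -0.1141]
xyz [0. 0. 0.] ang [ 0.1441  0.6121 -0.1339]
61
xyz [0. 0. 0.] ang [-0.0158  0.0311 -0.0093]
57
xyz [0. 0. 0.] ang [-0.0338  0.061  -0.0186]
54
xyz [0. 0. 0.] ang [-0.0487  0.0826 -0.0256]
70
xyz [0. 0. 0.] ang [ 0.0167 -0.0403  0.0117]
90
xyz [0. 0. 0.] ang [ 0.0469 -0.2118  0.0567]
110
xyz [0. 0. 0.] ang [ 0.0168 -0.3848  0.0954]
130
xyz [0. 0. 0.] ang [-0.0711 -0.5397  0.123 ]
```

>>> move_arm:
  series:
    - {"grip": 0.0, "xyz": [0, 0, 0], "angular": [0.1, 0.11, -0.04]}
    - {"grip": 0.0, "xyz": [0, 0, 0], "angular": [0.158, 0.22, -0.07]}
    - {"grip": 0.0, "xyz": [0, 0, 0], "angular": [0.175, 0.33, -0.09]}
    - {"grip": 0.0, "xyz": [0, 0, 0], "angular": [0.188, 0.438, -0.114]}
    - {"grip": 0.0, "xyz": [0, 0, 0], "angular": [0.17, 0.52, -0.124]}
    - {"grip": 0.0, "xyz": [0, 0, 0], "angular": [0.155, 0.57, -0.13]}
    - {"grip": 0.0, "xyz": [0, 0, 0], "angular": [0.144, 0.612, -0.134]}
    - {"grip": 0.0, "xyz": [0, 0, 0], "angular": [0.144, 0.612, -0.134]}

```text
time_s: 30.0
tcp_pos: [0.5629, 0.2736, 0.298]
ee_rot: [[-0.977, -0.121, -0.176], [-0.025, 0.884, -0.467], [0.212, -0.452, -0.866]]
wrist_force: [0.6, -0.5, -2.5]
gripper_width: 0.11
gripper_force: 30.0
```

>>> move_arm:
  series:
    - {"grip": 0.0, "xyz": [0, 0, 0], "angular": [-0.016, 0.031, -0.01]}
    - {"grip": 0.0, "xyz": [0, 0, 0], "angular": [-0.034, 0.061, -0.019]}
    - {"grip": 0.0, "xyz": [0, 0, 0], "angular": [-0.049, 0.083, -0.026]}
    - {"grip": 0.0, "xyz": [0, 0, 0], "angular": [0.017, -0.04, 0.012]}
    - {"grip": 0.0, "xyz": [0, 0, 0], "angular": [0.04, -0.18, 0.048]}
    - {"grip": 0.0, "xyz": [0, 0, 0], "angular": [0.03, -0.31, 0.08]}
    - {"grip": 0.0, "xyz": [0, 0, 0], "angular": [-0.02, -0.44, 0.105]}
    - {"grip": 0.0, "xyz": [0, 0, 0], "angular": [-0.071, -0.54, 0.123]}
    - {"grip": 0.0, "xyz": [0, 0, 0], "angular": [-0.09, -0.6, 0.13]}
    - {"grip": 0.0, "xyz": [0, 0, 0], "angular": [-0.09, -0.6, 0.13]}

```text
time_s: 31.0
tcp_pos: [0.5593, 0.2704, 0.2996]
ee_rot: [[-0.915, -0.006, 0.404], [-0.152, 0.931, -0.331], [-0.374, -0.364, -0.853]]
wrist_force: [-0.4, -0.3, -2.8]
gripper_width: 0.114
gripper_force: 30.0
```

```bash
python3 -c "
from h import *
grid()" | sed -n '1,19p'; python3 -c "
from h import *
c,Rt,t=fine()"
```

```text
j [  52.   16.  -18.   36.  -62. -157.] tcp [0.559 0.27  0.3  ] Rt z [ 0.374 -0.364  0.853]
scene hidden near 3.0 left 7.0
y  [71, 65, 59, 53, 47, 41, 35, 29, 23, 17, 11, 5, -1, -7, -13, -19, -25, -31, -37, -43, -49, -55]
  30 104  94  95 143 156 139 123 120 123 122 120 122 121 121  81  50  53  52  51  52  79 118
  24  93 104 118 121 116 135 118 122 121 122 119 121 119 121  95  54  52  55  52  50  76  90
  18  91 106 117 122 120 121 119 120 120 121 122 117 121 124  97  50  53  55  51  51  78  90
  12  92 113 115 119 116 120 118 117 116 118 117 120 119 121 119  50  52  51  51  51  69  89
   6  93 113 118 121 120 120 119 122 122 120 123 120 121 123 100  52  53  52  53  50  79  90
   0 101 108  90 120 119 117 118 120 118 120 123 123 119 121 118  50  50  51  53  50  68  89
  -6  91 117 117 120 119 120 119 120 122 121 123 122 122 120  99  67  51  51  52  48  51  74
 -12  94  90 113 116 118 121 121 120 121 121 122 121 121 124 120  50  52  53  53  53  53  49
 -18  87 100 121 120 120 119 124 122 123 122 122 122 123 127  99  56  54  53  50  56  58  62
 -24  89  95 119 122 121 119 118 121 120 
[... 2020 characters left out ...]
113 115 117
  12 180 137 102 119 138 128 119 134 149 135 107 104
   6 183 142 109 129 138 111 103 133 157 147 135 122
   0 165 125 120 146 154 123 107 115 140 156 155 123
  -6 180 126 104 133 140 113 100 108 117 129 123 117
 -12 190 125 101 129 146 128 113 109 113 118 120 118
 -18 174 124  95 126 143 128 118 116 117 119 119 120
 -24 186 136 107 134 156 147 127 111 109 119 120 120
 -30 176 130 104 136 158 141 129 123 119 120 121 120
 -36 189 139 111 135 151 142 133 126 122 121 120 121
 -42 199 155 121 126 143 153 157 139 126 123 121 122
 -48 186 144 106 126 150 151 145 132 119 118 122 122
 -54 164 135 117 124 135 141 132 122 127 144 147 147
 -60 122 110 133 158 153 140 136 134 138 151 151 150
```

A bar is still sliding. I'll let it settle and look again.

>>> move_arm:
  series:
    - {"grip": 0.0, "xyz": [0, 0, 0], "angular": [0, 0, 0]}
    - {"grip": 0.0, "xyz": [0, 0, 0], "angular": [0, 0, 0]}
    - {"grip": 0.0, "xyz": [0, 0, 0], "angular": [0, 0, 0]}

```text
time_s: 31.45
tcp_pos: [0.5613, 0.2727, 0.2987]
ee_rot: [[-0.915, -0.005, 0.404], [-0.151, 0.932, -0.33], [-0.375, -0.363, -0.853]]
wrist_force: [-0.1, 0.6, -2.5]
gripper_width: 0.115
gripper_force: 30.0
```

```bash
cat >> h.py <<'E'
def fine2():
    s=r.sense(); Rt,t=tray(np.array(s['ee_rot']),np.array(s['tcp_pos']))
    c=cap('scene'); im=cv2.resize(c['img'].min(2),None,fx=4,fy=4,interpolation=cv2.INTER_LINEAR)
    f=lambda x,y,z:im[tuple(np.round(4*proj(c,t+Rt@(np.array([x,y,z])/1000))[::-1]+1.5).astype(int))]
    ys=range(76,16,-3); print('      '+' '.join('%3d'%y for y in ys))
    for x in range(34,-66,-4): print('%4d  '%x+' '.join('%3d'%f(x,y,9) for y in ys))
    return c,Rt,t
E
python3 -c "
from h import *
c,Rt,t=fine2();save(c,'s8.png')"
```

```text
76  73  70  67  64  61  58  55  52  49  46  43  40  37  34  31  28  25  22  19
  34  173 113 141 123 104 119 121 121 120 120 120 120 120 122 123 121 120 120 119 120
  30  162 118 143 119  98 113 121 121 121 122 119 120 121 122 119 121 122 121 120 121
  26  172 115 129 137 102 119 122 121 122 122 122 121 121 122 123 123 122 122 121 121
  22  168 107 148 123  99 120 124 123 122 121 121 121 121 121 120 120 120 121 122 122
  18  178 122 129 125  97 112 122 121 121 120 119 120 119 119 121 121 122 120 122 122
  14  180 105 133 124  96 114 118 119 120 119 119 119 119 117 119 119 120 117 119 120
  10  168 104 136 123  96 105 117 116 116 118 116 118 117 117 118 117 117 116 117 118
   6  180 123 122 124  97 113 120 119 118 118 119 118 116 118 117 118 120 121 121 120
   2  185 109 132 144 106 115 118 119 120 119 119 119 117 119 119 118 119 120 121 121
  -2  176 115 148 151 117 106 117 120 119 118 120 119 119 121 123 120 121 121 119 122
  -6  157 104 134 155 109 106 119 120 119 120 120 121 119 120 119 121 120 120 121 122
 -10  181 107 134 132 104 113 119 120 121 121 120 120 121 122 122 122 122 1
[... 428 characters left out ...]
 121 120 121
 -34  184 110 157 163 150 147 190 159 124 118 120 123 123 120 122 122 122 120 120 120
 -38  172 122 132 148 159 175 199 170 128 120 123 123 123 123 122 120 121 121 122 122
 -42  188 120 114 144 147 168 193 172 124 120 122 122 123 122 122 121 123 123 123 123
 -46  183 127 129 152 147 155 195 152 113 119 121 122 122 122 123 122 123 124 121 120
 -50  183 130 128 138 137 146 172 154 130 129 121 124 136 135 133 141 127 120 120 120
 -54  174 101 133 153 142 164 176 161 141 129 137 146 147 147 147 140 132 140 136 141
 -58  144 102 130 156 145 148 172 153 146 149 148 149 150 150 150 150 150 149 149 148
 -62  128 113 130 167 144 141 159 155 147 148 152 159 170 165 160 151 157 158 158 157
```

The same arrangement again: two bars in line on the left wall, one beside them. New plan: send all three to the far side, then tilt near and slightly right. The bars starting farther away drift further right and land side by side, and then I'll tilt left.

```bash
python3 -c "
from h import *
s=r.sense(); p=np.array(s['tcp_pos'])
A=go(p,tilted(4.5,17,20)@F)
B=go(p,tilted(4.5,29,204)@F,A)
go(p,tilted(4.5,29,180)@F,B)
go(p,tilted(4.5,29,135)@F,B)"
```

```text
xyz [0. 0. 0.] ang [-0.2815  0.6691 -0.0677]
xyz [0. 0. 0.] ang [-0.3075 -0.7411 -0.0053]
xyz [0. 0. 0.] ang [ 0.1975 -0.042  -0.0511]
xyz [0. 0. 0.] ang [ 0.5474  0.1014 -0.1186]
```

>>> move_arm:
  series:
    - {"grip": 0.0, "xyz": [0, 0, 0], "angular": [-0.05, 0.13, -0.01]}
    - {"grip": 0.0, "xyz": [0, 0, 0], "angular": [-0.11, 0.26, -0.025]}
    - {"grip": 0.0, "xyz": [0, 0, 0], "angular": [-0.16, 0.39, -0.04]}
    - {"grip": 0.0, "xyz": [0, 0, 0], "angular": [-0.22, 0.52, -0.05]}
    - {"grip": 0.0, "xyz": [0, 0, 0], "angular": [-0.281, 0.669, -0.068]}
    - {"grip": 0.0, "xyz": [0, 0, 0], "angular": [-0.281, 0.669, -0.068]}
    - {"grip": 0.0, "xyz": [0, 0, 0], "angular": [-0.281, 0.669, -0.068]}
    - {"grip": 0.0, "xyz": [0, 0, 0], "angular": [-0.281, 0.669, -0.068]}
    - {"grip": 0.0, "xyz": [0, 0, 0], "angular": [-0.281, 0.669, -0.068]}
    - {"grip": 0.0, "xyz": [0, 0, 0], "angular": [-0.281, 0.669, -0.068]}

```text
time_s: 32.5
tcp_pos: [0.5601, 0.2729, 0.2997]
ee_rot: [[-0.96, -0.094, -0.264], [-0.064, 0.991, -0.122], [0.273, -0.1, -0.957]]
wrist_force: [-0.4, 0.2, -1.5]
gripper_width: 0.113
gripper_force: 30.0
```

>>> move_arm:
  series:
    - {"grip": 0.0, "xyz": [0, 0, 0], "angular": [-0.06, -0.14, 0]}
    - {"grip": 0.0, "xyz": [0, 0, 0], "angular": [-0.12, -0.28, 0]}
    - {"grip": 0.0, "xyz": [0, 0, 0], "angular": [-0.18, -0.42, 0]}
    - {"grip": 0.0, "xyz": [0, 0, 0], "angular": [-0.24, -0.56, 0]}
    - {"grip": 0.0, "xyz": [0, 0, 0], "angular": [-0.307, -0.7, -0.005]}
    - {"grip": 0.0, "xyz": [0, 0, 0], "angular": [-0.307, -0.741, -0.005]}
    - {"grip": 0.0, "xyz": [0, 0, 0], "angular": [-0.307, -0.741, -0.005]}

```text
time_s: 33.2
tcp_pos: [0.5575, 0.2703, 0.2977]
ee_rot: [[-0.897, -0.125, 0.423], [-0.028, 0.973, 0.228], [-0.44, 0.193, -0.877]]
wrist_force: [-1.9, 0.5, -3.3]
gripper_width: 0.114
gripper_force: 30.0
```

```bash
python3 -c "
from h import *
topg()
c=cap('scene')
s=r.sense();print(s['joints'],s['tcp_pos'])"
```

```text
Rt z [0.44  0.193 0.877]
y     72  68  64  60  56  52  48  44  40  36  32  28  24  20  16  12   8   4   0  -4  -8 -12 -16 -20
  18  62  69  67  64  68  63  65  66  60  65  76  73  75  73  76  72  75  73  72  73  76  74  73  73
  14  65  65  64  66  65  66  60  63  66  68  75  74  76  75  74  72  74  74  74  76  73  76  73  74
  10  79  62  65  65  67  65  64  64  62  65  71  77  76  75  73  73  76  74  73  77  76  77  75  75
   6  87  67  64  65  63  65  65  66  76  72  58  69  69  79  74  74  73  78  77  74  71  72  75  71
   2  55  66  67  69  68  68  62  65  96  90  55  68  76  64  69  72  75  61  68  64  77  75  74  76
  -2  60  64  66  67  64  65  67  74 104  97  61  83  85  59  70  69  79  40  49  57  73  78  72  75
  -6  62  65  66  66  67  66  64  74 104  69  68 104  82  64  68  73  68  39  32  80  74  68  68  67
 -10  80  62  65  64  65  66  62  71 100  62  64  94  72  64  65  65  45  36  36  51  83  84  86  79
 -14  86  65  66  67  64  62  66  73  87  63  68  91  73  65  67  63  38  47  41  45  40  74  71  66
 -18  79  68  64  66  65  66  65  72  88  64  88  88  65  68  69 
[... 568 characters left out ...]
2  80 111  80  60  65  78  75  74  76  43  48  36  37  44  37  42  39  50
 -46  53  59  63  63  70  65  71 103  77  60  66  77  73  76  75  51  44  40  43  40  38  35  37  46
 -50  72  72  77  74  76  69  65  88  69  63  64  75  77  75  73  42  42  40  42  37  41  44  39  65
 -54  69  73  72  70  62  61  75  96  70  63  69  78  79  85  74  34  38  41  40  42  40  39  41  63
 -58  74  70  74  72  82  71  75  81  67  67  74  75  76  78  79  38  39  41  41  40  38  45  39  67
 -62  70  64  62  95 106  85  85  81  82 101 104  97  94  94 102  31  40  42  38  40  40  42  46  77
[  43.82458482    7.70711701  -21.68267532   13.51570378  -33.24872185
 -138.75607143] [0.560434   0.2725483  0.29969028]
```

Two bars have reached y about 42 (in line) with the third at y about 30, still falling. I'll let it play out briefly.

>>> move_arm:
  series:
    - {"grip": 0.0, "xyz": [0, 0, 0], "angular": [0, 0, 0]}
    - {"grip": 0.0, "xyz": [0, 0, 0], "angular": [0, 0, 0]}
    - {"grip": 0.0, "xyz": [0, 0, 0], "angular": [0, 0, 0]}

```text
time_s: 33.6
tcp_pos: [0.5616, 0.2728, 0.2991]
ee_rot: [[-0.896, -0.123, 0.426], [-0.024, 0.973, 0.231], [-0.443, 0.197, -0.875]]
wrist_force: [-0.9, -0.7, -3.2]
gripper_width: 0.113
gripper_force: 30.0
```

```bash
python3 -c "
from h import *
topg()"
```

```text
Rt z [0.443 0.197 0.875]
y     72  68  64  60  56  52  48  44  40  36  32  28  24  20  16  12   8   4   0  -4  -8 -12 -16 -20
  18  65  66  62  66  64  64  64  63  66  67  76  75  74  71  76  77  74  76  73  73  76  73  75  74
  14  61  65  65  66  67  64  65  64  66  66  71  74  74  73  75  76  76  76  76  74  75  74  75  74
  10  70  65  68  64  64  67  65  63  69  66  74  77  73  74  74  77  75  77  76  72  74  74  77  77
   6  82  63  65  66  67  65  66  64  65  65  78  72  75  74  76  76  76  72  76  76  79  75  77  75
   2  66  66  64  67  65  62  67  66  65  65  76  78  74  74  75  73  78  78  69  72  74  75  75  74
  -2  56  66  66  68  68  67  63  65  63  67  75  77  75  77  76  73  73  30  36  56  72  74  79  77
  -6  69  62  66  66  63  67  64  62  64  69  78  75  76  77  76  79  78  34  36  66  68  76  74  77
 -10  66  62  66  69  61  65  67  68  62  65  76  71  76  75  75  68  39  34  38  58  63  59  75  77
 -14  77  66  65  68  68  66  67  64  64  67  77  77  75  72  76  69  47  46  43  53  57  41  44  45
 -18  80  66  65  65  64  64  65  66  64  64  71  76  76  76  73 
[... 446 characters left out ...]
77  72  72  71  66  63  65  82 123  63  65  72  77  72  73  43  58  40  44  41  42  43  37  39
 -42  81  75  67  71  69  75  71 102 100  63  65  70  74  75  72  51  39  42  36  40  39  38  37  53
 -46  77  71  63  65  62  70  72  95  93  57  63  78  75  76  76  50  43  38  38  40  42  43  33  59
 -50  72  72  70  71  72  68  75 103  80  59  65  77  78  75  75  39  41  42  42  40  37  40  39 105
 -54  71  65  70  74  67  59  70 107  74  60  62  79  75  76  75  35  37  38  39  40  40  40  36  63
 -58  73  75  69  77  85  79  74 100  68  68  94  85  82  72  73  36  43  42  40  42  42  38  38  59
 -62  79  70  91  94  98  88  89  87  64  94 103 100 106  92  89  32  40  42  43  39  41  44  40  58
```

```bash
python3 -c "
from h import *
s=r.sense(); Rt,t=tray(np.array(s['ee_rot']),np.array(s['tcp_pos']))
c=cap('scene'); g=c['img'].min(2)
im=cv2.resize(g,None,fx=4,fy=4,interpolation=cv2.INTER_LINEAR)
ys=range(46,-72,-5);print(list(ys))
for x in range(30,-68,-5): print('%4d '%x,' '.join('%3d'%im[tuple(np.round(4*proj(c,t+Rt@(np.array([x,y,9])/1000))[::-1]+1.5).astype(int))] for y in ys))
p=np.array(s['tcp_pos']); go(p,tilted(4.5,29,160)@F);go(p,tilted(4.5,29,135)@F)"
```

```text
[46, 41, 36, 31, 26, 21, 16, 11, 6, 1, -4, -9, -14, -19, -24, -29, -34, -39, -44, -49, -54, -59, -64, -69]
  30   86  91 104 103 104 104 105 101 104 105 104 103 101 102 101 103 102 102 101  99  99  99  99 106
  25   90  93 105 104 104 104 104 103 102 103 101 102 103 103 103 103 101 101 101  99  99 100 102 107
  20   88  87 104 103 103 104 103 104 104 102 102 103 101 101 102 100  98 100  98  99 100  98 100 104
  15   93  89 102 104 103 103 102 103 101 102 102 102 103 102 102 101  98 100 100 100  99  99 101 104
  10   82  87 100 102 102 102 103 103 101 103 102 102 101 102 101 100  99 101 103 102 102  98 100 107
   5   88  83  99 103 104 104 104 105 105 103 102 103 102 102 103 103 103 101 101 100 101 101 102 103
   0   91  86 104 104 104 103 103 101 105 103 102 102 103 103 102 102 101 101 100 101 101 101  99 106
  -5   91  85 100 104 103 104 106 104 104 102 101 105 103 103 103 104 102 102 102 101 101  99 100 104
 -10   96  87 102 105 105 104 106 106 104 105 103 106 104 103 104 104 103 103 103 103 103 102 103 106
 -15   83  85 101 103 102 102 103 103 103 104 102 103 104 104 103 104 102 1
[... 448 characters left out ...]
 150 105 104 105 105 105 105 106 104 104 104 102 102 101 101 101 102 102 102 103 102 106
 -45  128 169 134  99 103 104 105 105 104 105 102  99  98 104 111 113 125 110 101 102 103 102 102 106
 -50  136 152 121  98 104 104 107 103 104 103 115 153 206 212 185 175 183 149 103  96 100 102 102 109
 -55  145 144 107 101 104 105 102 105 103 106 143 170 171 134 139 129 122 130 152 137 121 108 101 108
 -60  133 128 117 110 110 112 108 105 105 114 121 120 107 117 173 177 181 179 169 166 162 138 111 122
 -65  128 120 122 118 117 123 125 111 114 131 135 121 116 114 130 124 123 125 123 113 117 118 117 114
xyz [-0.1  0.1  0. ] ang [ 0.3645 -0.0128 -0.0873]
xyz [-0.1  0.1  0. ] ang [ 0.5466  0.1015 -0.1184]
```

Very good. Bar A stands at y=41, and the other two lie side by side along the near wall at x of about -50 and -58. Tilting left now packs all three in the corner.

>>> move_arm:
  series:
    - {"grip": 0.0, "xyz": [0, 0, 0], "angular": [0.12, 0, -0.03]}
    - {"grip": 0.0, "xyz": [0, 0, 0], "angular": [0.24, -0.01, -0.06]}
    - {"grip": 0.0, "xyz": [0, 0, 0], "angular": [0.364, -0.013, -0.087]}
    - {"grip": 0.0, "xyz": [0, 0, 0], "angular": [0.43, 0.02, -0.1]}
    - {"grip": 0.0, "xyz": [0, 0, 0], "angular": [0.49, 0.06, -0.11]}
    - {"grip": 0.0, "xyz": [0, 0, 0], "angular": [0.547, 0.102, -0.118]}
    - {"grip": 0.0, "xyz": [0, 0, 0], "angular": [0.547, 0.102, -0.118]}
    - {"grip": 0.0, "xyz": [0, 0, 0], "angular": [0.547, 0.102, -0.118]}
    - {"grip": 0.0, "xyz": [0, 0, 0], "angular": [0.547, 0.102, -0.118]}
    - {"grip": 0.0, "xyz": [0, 0, 0], "angular": [0.547, 0.102, -0.118]}

```text
time_s: 34.7
tcp_pos: [0.5608, 0.2718, 0.2993]
ee_rot: [[-0.929, -0.01, 0.369], [-0.135, 0.94, -0.314], [-0.343, -0.342, -0.875]]
wrist_force: [0.9, -0.5, -2.3]
gripper_width: 0.112
gripper_force: 30.0
```

```bash
python3 -c "
from h import *
c,Rt,t=fine2();save(c,'s9.png')
print('corner',t+Rt@[-.062,.072,.003],Rt[2]); s=r.sense();p=np.array(s['tcp_pos'])
R,q,_,_=final(4.5,29,[.527,.384,.076]); go(q,R); go(q+[0,0,.03],R); print(s['joints'])"
```

```text
76  73  70  67  64  61  58  55  52  49  46  43  40  37  34  31  28  25  22  19
  34  172  95 129 140  97 114 120 120 118 119 118 119 119 119 119 119 120 119 118 118
  30  158  93 135 145 113 114 120 120 120 120 121 121 120 119 119 119 119 118 118 119
  26  148 100 136 161 104 110 121 123 121 121 121 123 119 118 119 121 119 119 120 121
  22  174  98 127 138 101 111 119 120 118 118 120 119 119 121 121 120 117 121 119 118
  18  175  99 125 136 103  97 116 119 118 117 119 118 118 119 119 119 118 119 119 119
  14  172 108 119 142  98 106 118 121 117 117 116 118 117 118 118 118 117 116 116 117
  10  177  99 112 129 102 107 116 116 114 113 114 115 116 118 117 116 116 114 116 118
   6  163 107 125 134 100 100 118 118 117 116 117 118 116 116 116 119 119 119 119 118
   2  172 109 120 151 103 105 117 122 119 118 118 115 117 118 118 118 118 119 120 119
  -2  156  90 133 139  90 101 119 119 117 117 119 118 117 119 118 119 119 116 118 119
  -6  154 106 129 138  96 105 117 118 117 118 119 119 119 118 118 119 119 119 120 119
 -10  181 115 117 143  98 107 118 118 119 119 120 120 122 120 120 122 120 1
[... 697 characters left out ...]
3
 -46  186 112 125 157 155 141 148 151 151 149 150 150 151 151 151 151 151 151 151 151
 -50  177 108 115 151 131 129 145 146 146 146 145 145 146 146 145 147 147 147 146 146
 -54  160 111 126 147 142 136 151 138 150 159 158 159 155 158 155 154 152 156 155 158
 -58  143  99 142 158 138 164 203 209 226 213 223 214 224 209 209 195 185 200 214 211
 -62  114 111 130 151 139 166 177 187 192 200 195 178 178 186 177 180 165 182 188 194
corner [0.52556086 0.3825655  0.17042165] [ 0.34333566 -0.3418607   0.87478676]
xyz [30.8 33.7 82.7] ang [ 0.0007  0.0003 -0.0009]
xyz [20.5 23.5 56.4] ang [ 0.0007  0.0003 -0.0009]
[  51.5606435    16.93517687  -15.88081685   33.05486312  -62.61032315
 -154.05071033]
```

One bar lies along the left wall in the corner and two are in line on the near wall, so the last one is too far off. I'll try the far release once more with a faster return.

```bash
python3 -c "
from h import *
s=r.sense(); p=np.array(s['tcp_pos'])
go(p,tilted(4.5,30,100)@F)
A=go(p,tilted(4.5,30,64)@F)
for d,a in ((60,30),(56,30),(75,30),(95,30),(115,30),(132,30),(145,31)): print(d);go(p,tilted(4.5,a,d)@F,A)"
```

```text
xyz [0. 0. 0.] ang [ 0.1529  0.2563 -0.0755]
xyz [0. 0. 0.] ang [ 0.1109  0.5704 -0.1251]
60
xyz [0. 0. 0.] ang [-0.0164  0.0308 -0.0093]
56
xyz [0. 0. 0.] ang [-0.0349  0.0604 -0.0186]
75
xyz [0. 0. 0.] ang [ 0.0336 -0.0898  0.0256]
95
xyz [0. 0. 0.] ang [ 0.0489 -0.2636  0.0692]
115
xyz [0. 0. 0.] ang [ 0.0038 -0.4341  0.105 ]
132
xyz [0. 0. 0.] ang [-0.0789 -0.5616  0.126 ]
145
xyz [0. 0. 0.] ang [-0.1552 -0.6543  0.1394]
```

>>> move_arm:
  series:
    - {"grip": 0.0, "xyz": [0, 0, 0], "angular": [0.09, 0.13, -0.04]}
    - {"grip": 0.0, "xyz": [0, 0, 0], "angular": [0.153, 0.256, -0.075]}
    - {"grip": 0.0, "xyz": [0, 0, 0], "angular": [0.15, 0.38, -0.1]}
    - {"grip": 0.0, "xyz": [0, 0, 0], "angular": [0.13, 0.48, -0.115]}
    - {"grip": 0.0, "xyz": [0, 0, 0], "angular": [0.12, 0.53, -0.12]}
    - {"grip": 0.0, "xyz": [0, 0, 0], "angular": [0.111, 0.57, -0.125]}
    - {"grip": 0.0, "xyz": [0, 0, 0], "angular": [0.111, 0.57, -0.125]}
    - {"grip": 0.0, "xyz": [0, 0, 0], "angular": [0.111, 0.57, -0.125]}

```text
time_s: 35.55
tcp_pos: [0.5612, 0.2722, 0.2991]
ee_rot: [[-0.976, -0.122, -0.182], [-0.024, 0.885, -0.466], [0.218, -0.45, -0.866]]
wrist_force: [-0.5, -0.8, -3.2]
gripper_width: 0.115
gripper_force: 30.0
```

>>> move_arm:
  series:
    - {"grip": 0.0, "xyz": [0, 0, 0], "angular": [-0.016, 0.031, -0.01]}
    - {"grip": 0.0, "xyz": [0, 0, 0], "angular": [-0.035, 0.06, -0.019]}
    - {"grip": 0.0, "xyz": [0, 0, 0], "angular": [0.034, -0.09, 0.026]}
    - {"grip": 0.0, "xyz": [0, 0, 0], "angular": [0.045, -0.23, 0.06]}
    - {"grip": 0.0, "xyz": [0, 0, 0], "angular": [0.02, -0.37, 0.09]}
    - {"grip": 0.0, "xyz": [0, 0, 0], "angular": [-0.04, -0.5, 0.115]}
    - {"grip": 0.0, "xyz": [0, 0, 0], "angular": [-0.09, -0.58, 0.128]}
    - {"grip": 0.0, "xyz": [0, 0, 0], "angular": [-0.09, -0.58, 0.128]}
    - {"grip": 0.0, "xyz": [0, 0, 0], "angular": [-0.09, -0.58, 0.128]}
    - {"grip": 0.0, "xyz": [0, 0, 0], "angular": [-0.09, -0.58, 0.128]}

```text
time_s: 36.55
tcp_pos: [0.5619, 0.2731, 0.2995]
ee_rot: [[-0.926, -0.006, 0.378], [-0.142, 0.933, -0.332], [-0.351, -0.361, -0.864]]
wrist_force: [0.4, 0.6, -2.4]
gripper_width: 0.113
gripper_force: 30.0
```

```bash
python3 -c "
from h import *
c,Rt,t=fine2();save(c,'s10.png')"|sed -n '1p;6,30p'
```

```text
76  73  70  67  64  61  58  55  52  49  46  43  40  37  34  31  28  25  22  19
  18  159 110 134 126  97 111 121 120 119 119 119 121 121 121 122 119 120 120 119 120
  14  148 103 126 129  94 107 117 117 119 118 118 119 118 117 119 118 118 118 118 119
  10  181 102 141 122  98 110 117 117 116 116 117 117 117 117 117 116 117 117 119 119
   6  172 119 124 125 105 115 120 120 117 119 120 118 118 120 120 119 118 118 119 120
   2  183 121 128 132  98 108 120 120 119 118 118 118 119 119 119 118 120 120 120 119
  -2  166 108 150 127  99 111 120 119 118 119 120 122 121 119 119 119 120 121 121 122
  -6  171 115 127 140 101 101 121 122 121 122 120 121 120 120 121 121 120 119 120 120
 -10  181 107 135 127  90 114 120 119 121 123 121 120 120 120 121 121 122 121 122 122
 -14  187 132 126 122 103 112 119 119 119 119 119 118 119 118 119 118 119 120 120 118
 -18  174 112 123 124  95 110 120 119 119 119 119 119 121 121 119 120 120 121 119 119
 -22  174  96 136 146 114 115 119 120 122 120 120 121 122 120 121 122 122 121 121 120
 -26  179 114 123 154 149 114 119 121 121 122 122 122 121 121 122 122 121 120 122 121
 -30  172 111 127 176 164 131 118 117 120 121 121 122 122 123 122 120 121 121 121 119
 -34  167  96 110 143 157 125 119 118 120 121 120 120 121 121 121 120 122 120 120 122
 -38  168 119 129 147 147 132 121 124 137 136 123 122 123 127 137 125 122 123 123 125
 -42  189 128 122 148 136 126 121 130 146 137 139 144 139 149 143 127 139 148 147 151
 -46  198 141 126 145 134 125 140 153 157 153 153 154 158 154 156 153 152 150 150 149
 -50  171 125 136 140 135 154 201 213 211 213 190 199 209 216 205 197 164 149 148 150
 -54  158 112 116 136 129 160 163 170 160 179 168 170 176 177 171 158 143 145 149 149
 -58  130 103 146 158 184 201 218 187 183 183 214 171 170 148 115 111 137 150 150 148
 -62  120 118 141 158 162 175 174 177 168 175 186 166 164 158 149 132 149 156 157 149
```

All three bars are packed in the corner: one on the left wall (x from -24 to -54), and two side by side at x of about -50 and -58, y from 30 to 64. Everything else is clear. Now I'll lower gently over the tub.

```bash
python3 -c "
from h import *
R,q,_,_=final(4.5,29,[.527,.384,.077]); go(q,R); c=cap('top')
s=r.sense();Rt,t=tray(np.array(s['ee_rot']),np.array(s['tcp_pos']));print('corner',t+Rt@[-.062,.072,.003])"
```

```text
xyz [32.3 33.8 80.5] ang [-0.0202  0.0103  0.0024]
corner [0.52822698 0.38119272 0.16726892]
```

>>> move_arm:
  series:
    - {"grip": 0.0, "xyz": [3, 3, 7], "angular": [0, 0, 0]}
    - {"grip": 0.0, "xyz": [7, 7, 17], "angular": [0, 0, 0]}
    - {"grip": 0.0, "xyz": [12, 12, 29], "angular": [0, 0, 0]}
    - {"grip": 0.0, "xyz": [17, 18, 42], "angular": [0, 0, 0]}
    - {"grip": 0.0, "xyz": [22, 23, 54], "angular": [0, 0, 0]}
    - {"grip": 0.0, "xyz": [25, 26, 62], "angular": [0, 0, 0]}
    - {"grip": 0.0, "xyz": [26, 28, 65], "angular": [0, 0, 0]}
    - {"grip": 0.0, "xyz": [26, 28, 65], "angular": [0, 0, 0]}

```text
time_s: 37.45
tcp_pos: [0.5614, 0.2732, 0.2231]
ee_rot: [[-0.925, -0.007, 0.379], [-0.143, 0.932, -0.333], [-0.351, -0.362, -0.864]]
wrist_force: [0.3, -0.6, -2.4]
gripper_width: 0.115
gripper_force: 30.0
```

```bash
python3 -c "
from h import *
s=r.sense();Rt,t=tray(np.array(s['ee_rot']),np.array(s['tcp_pos']));print('corner',t+Rt@[-.062,.072,.003],'outer',t+Rt@[-.065,.075,0],s['wrist_force'],s['joints'])
c=cap('scene'); im=c['img'].copy(); save(c,'s11.png')
# predicted rim corners of the tray vs edges: dark grip blob centre vs prediction; tray outer corner
for q in ([-65,75,0],[-65,75,36],[65,75,36],[65,-75,36],[-65,-75,36]): print(q,proj(c,t+Rt@(np.array(q)/1000)).round(1))
print('tub',proj(c,[.5275,.3835,.054]).round(1))
u,v=proj(c,t+Rt@np.array([-.065,.075,.036])).astype(int); g=c['img'].min(2)
for y in range(v-4,v+34,2): print(y,g[y,u-22:u+22:2])
print(u)"
```

```text
corner [0.52760605 0.38110349 0.09145965] outer [0.52594503 0.38247267 0.08673034] [ 0.34199679 -0.59459023 -2.41234645] [  51.25790781   20.64658889  -23.57971125   38.43385955  -54.10628446
 -161.99668812]
[-65, 75, 0] [215.7 242.5]
[-65, 75, 36] [216.  240.9]
[65, 75, 36] [183.1 220.4]
[65, -75, 36] [207.4 184. ]
[-65, -75, 36] [239.6 204. ]
tub [215.9 248.4]
236 [131 212 206 204 206 209 176 104 160 142 140 165 199 141  95 104 131 132
 132 132 132 130]
238 [123 145 205 206 206 205 207 205 126 154 128 231 149 143  98 100 130 129
 130 131 129 131]
240 [205 206 207 205 205 204 206 206 210 206 103 178 121 180 179 178 135 127
 130 129 130 131]
242 [209 204 203 205 205 204 204 202 207 211 151  98 114 138 177 180 210 203
 130 127 130 129]
244 [175 181 178 205 206 205 205 208 210 138 118 126 128 127 175 177 203 207
 209 142 125 127]
246 [ 95 114 183 185 207 205 207 163 113 129 133 134 136 125 124 177 178 207
 206 207 205 208]
248 [112  99 174 107 208 206 209 120 116 129 134 137 134 130 114 140 180 206
 205 204 204 204]
250 [ 82 114 182 177 204 200 193  98 113 129 134 135 137 131 119 128 1
[... 373 characters left out ...]
0  95 135 129
 126 136 135 128]
260 [125  83 137 201 208 208 156 193 144 137 140 144 136 131 116 114 131 130
 130 131 132 130]
262 [124 100 130 125 141 206 206 206 143 133 137 137 133 128 119 129 131 131
 130 131 131 133]
264 [121 115 135 132 130 126 141 206 208 154 128 128 130 126 132 130 128 131
 131 130 129 131]
266 [132 133 132 132 130 130 130 123 141 212 208 140 126 130 131 128 130 130
 129 128 130 131]
268 [136 130 133 133 130 130 133 132 127 133 203 208 206 144 126 128 128 132
 130 132 129 131]
270 [208 204 125 130 130 131 131 129 130 128 133 200 205 208 203 132 129 132
 129 128 132 110]
272 [205 207 205 147 125 128 129 129 130 130 129 122 201 205 204 210 142 135
 134 103 104 108]
216
```

The observed tray tip (216,242) matches the prediction and sits over the tub mouth at (216,249). I'll come down the last 19 mm.

>>> move_arm:
  series:
    - {"grip": 0.0, "xyz": [1.5, 1.5, 4], "angular": [0, 0, 0]}
    - {"grip": 0.0, "xyz": [3.5, 3.5, 8], "angular": [0, 0, 0]}
    - {"grip": 0.0, "xyz": [5, 5.5, 13], "angular": [0, 0, 0]}
    - {"grip": 0.0, "xyz": [6.7, 7, 16.4], "angular": [0, 0, 0]}
    - {"grip": 0.0, "xyz": [6.7, 7, 16.4], "angular": [0, 0, 0]}
    - {"grip": 0.0, "xyz": [6.7, 7, 16.4], "angular": [0, 0, 0]}
    - {"grip": 0.0, "xyz": [6.7, 7, 16.4], "angular": [0, 0, 0]}

```text
time_s: 38.2
tcp_pos: [0.5615, 0.2735, 0.2048]
ee_rot: [[-0.925, -0.007, 0.379], [-0.143, 0.933, -0.332], [-0.352, -0.361, -0.864]]
wrist_force: [-0.1, 0.8, -2.3]
gripper_width: 0.117
gripper_force: 30.0
```

```bash
python3 -c "
from h import *
s=r.sense();Rt,t=tray(np.array(s['ee_rot']),np.array(s['tcp_pos']));print('corner',t+Rt@[-.062,.072,.003],'outer',t+Rt@[-.065,.075,0],s['wrist_force'],s['joints'])
for q in ([65,75,0],[-65,-75,0]): print(t+Rt@(np.array(q)/1000))
c,_,_=fine2();save(c,'s12.png')
a=cv2.imread('pics/scene6.png')[100:155,270:305].astype(int); b=c['img'][100:155,270:305,::-1].astype(int); print('cover px diff',np.abs(a-b).mean())"
```

```text
corner [0.52778206 0.38157612 0.07327511] outer [0.52612505 0.38295069 0.06854595] [-0.14019824  0.7671023  -2.31488541] [  51.03285021   21.6170397   -25.23975535   39.78771227  -51.90136487
 -163.98340414]
[0.64640104 0.40149422 0.11426054]
[0.52710891 0.24307012 0.12269813]
       76  73  70  67  64  61  58  55  52  49  46  43  40  37  34  31  28  25  22  19
  34  110 120 159 118 101 114 124 122 123 124 121 123 123 122 123 122 120 121 122 122
  30  119 107 139 139  99 112 124 124 123 123 122 123 123 122 122 124 123 123 124 123
  26  117  98 152 134 102 119 124 124 122 123 123 123 122 122 123 123 122 122 122 123
  22  143 129 144 129  99 104 122 123 123 123 122 124 124 123 122 122 123 123 121 123
  18  186 118 137 119  93 108 119 122 123 122 121 122 122 122 121 123 123 122 122 123
  14  175 128 144 120  97 114 121 121 121 120 120 120 120 120 120 121 120 120 120 121
  10  187 129 131 119  92 106 117 118 118 118 118 119 120 120 119 120 119 119 118 120
   6  171 120 139 124  93 107 122 121 119 120 121 120 120 122 121 121 122 122 122 122
   2  175 139 156 113  97 112 122 120 121 122 12
[... 744 characters left out ...]
166 156 122 119 120 121 121 121 123 121 121 121 122 121 121 122 121
 -38  194 146 148 159 153 124 121 124 125 123 123 135 139 127 123 124 124 128 130 124
 -42  201 147 137 143 117 125 140 143 144 132 126 149 138 136 145 139 142 150 134 130
 -46  191 129 139 148 139 124 150 164 151 144 152 160 157 160 163 156 153 152 149 152
 -50  131 123 149 139 130 164 218 209 215 210 208 201 216 210 223 189 165 151 150 152
 -54  132 123 140 155 133 144 169 182 175 175 163 164 166 177 169 167 155 151 150 150
 -58  135 131 146 169 167 180 201 181 176 163 158 160 206 148 120 121 141 152 153 153
 -62  119 124 149 149 153 172 178 185 174 180 187 189 179 142 134 155 157 152 162 162
cover px diff 55.8595670995671
```

The bars are still packed and the corner is 15 mm above the tub rim. One check that the cover hasn't moved: the reference frame had the arm in front of it.

```bash
python3 -c "
import cv2,numpy as np
b=cv2.imread('pics/s12.png'); s3=cv2.imread('pics/s3.png'); a=cv2.resize(s3,(120,120),interpolation=cv2.INTER_AREA).astype(int)
d=np.abs(a-b[100:220,225:345].astype(int)).mean(2)
print('cover/handle region',d[10:50,48:78].mean(), 'yellow tray',d[55:90,76:118].mean()); 
for i in range(8,54,5): print(d[i,40:90:4].astype(int))"
```

```text
cover/handle region 3.4155555555555557 yellow tray 45.447392290249425
[ 1  1  2  1  4  1  5  1  1  4  7 60 52]
[  3   2   3   1   1   2   4   2   2  43 101  52  31]
[  2   4   0   7   1   0   3   3   3   3  98 169  84]
[  2   1   1   2   1   1   5   4   3  24   7  36 164]
[  1   1   1   1   4   5   2   1   2   1  31  26 169]
[ 1  2  5  1  0  2 10  2  1  2  2 29 29]
[ 3  1  2  3  3  2  1  1  4  2  2  2 32]
[ 3  2  2  3  6  4  2  2  0  3  2  1 12]
[ 3  1  4  4  2  3  3  3  2  3  1 25  5]
[ 2  3  2  3  1  3  2  3  0  2 15  4  6]
```

The cover region is unchanged; the differences near the yellow tray are the arm in front of it. Handing in.

```bash
python3 -c "
from station import r
print(r.finish_job())"
```

```text
the job is handed in; nothing more can be done
None
```

Job handed in at about 38 s, with no verdict returned: the cover leans free against the box at about 60°, all three stir bars are packed in the slotted corner, and the tray is held with that corner lowest, about 15 mm above the tub mouth.

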